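Gauge sawn resin slabs in the taper-slot thickness gauge

ROBOT

A 6-joint arm with a two-finger parallel gripper is mounted at the origin on a cart in front of the work surface, level with it; the furniture and walls round the work are solid. World frame = base frame: x ahead of the robot, y to its left, z up, the work surface at z = 0. Lengths are in mm, angles in rad, forces in N, time in s.
With the tool pointing down it reaches from about 325 to 775 mm from the base axis. Payload 5.5 kg.
Tool frame: the origin (TCP) lies between the finger pads; the fingertips stand 17 mm ahead of it and the grasp point (between the pads) lies 2 mm behind it (ctrl.tip_reach is the distance from the TCP to the fingertips, in mm); y points along the fingers, z is the direction in which the jaws open and shut, and the axes are right-handed (so a half turn about y gives the same grasp; the last joint's range is limited). The gripper opens to 88 mm and grips with 3 to 60 N. Pads are 20 mm wide; open, the fingers measure 115 mm over their backs; the gripper's body (75 mm by 178 mm) begins 61 mm behind the grasp point.
Start: joints at [-1.329, 0.091, 1.231, -0, 1.82, -0.057], TCP at [176.624, -573.429, 239.631] pointing down, gripper open.
Joint ranges: [-2.87, 2.87], [-0.86, 2.18], [0.17, 2.46], [-1.51, 4.65], [0.06, 2.69], [-2.65, 2.65]. Speed limits (rad/s): [2.57, 2.57, 3.01, 3.14, 3.14, 3.14].

INTERFACE

Orientations are given as a unit quaternion [x, y, z, w].
In Python, from workcell import ctrl gives the robot as it stands.
- The arm moves only by the tool drive_tool, never from a script. Its argument "deltas" is a list of rows, each a list of 7 numbers: the shift along the tool's x, y, z in cm, then the turn, a rotation vector about the tool's x, y, z in rad, then the closure in counts, from 0 (fully open) to 255 (shut). In form: [[dx, dy, dz, rx, ry, rz, gripper], ...]. A call has 1 to 10 rows; each row shifts and turns the commanded pose from where the row before left it, along the tool's axes as they then stand; what a row does not reach is not made up. A row lasts 1/12 s, in which the tool goes at most 41.7 mm and 7.16 degrees, less where a joint would pass 70% of its speed; a pose out of reach is approached as far as the arm can. A call with a gripper value outside its range is refused whole. The fingers move at their own pace and stop on an object; "squeeze" is the grip in N (left out, the last holds). Time passes only in rows, so rows that do not move let the fingers close. It gives the time, the measured TCP pose, the force and the opening at its end, in the units of the state.
- ctrl.get_state(): the state, without advancing time (a new reading comes with each control period).
- ctrl.snapshot(name): name is "scene" or "top"; returns a dict with "color" (400x640x3 uint8, red, green, blue), "mtx" (3x3 intrinsics, pixels), "R" (3x3) and "t" (3): a world point X has camera coordinates R X + t. Camera axes: x right, y down, z forward; pixel columns grow to the right and rows downward; lengths in mm; the calibration is good to about 2 mm. A picture is of the moment at which its call begins. There is no depth.
- ctrl.sign_off(): hands the job in, once; it reports no verdict.
The state is a dict: "time": time; "joint_pos": joint angles; "joint_vel": joint speeds; "effort": joint torques, N m; "tool_pos": TCP position; "eef_rot": TCP orientation; "contact_force": force on the tool from outside, world axes, zero at the start; "moment": the same for the moment, N m; "gripper_width": finger opening in mm.
Only numpy, scipy, OpenCV 4.12 (cv2) and the standard library are available. Lean on these libraries where they do the work, as an engineer would, in place of code of your own. Each camera call takes 0.05 s, during which the arm holds its last target.

TASK

Gauge the two loose resin slabs before grinding: stand each upright in its own empty slot of the aluminium thickness gauge, let down at the wide end, and slide it gently along toward the narrow end until it is snug against both walls, leaving it there (never pressing a slab against the walls or the cursor with more than 20 N). Then slide the straightedge cursor up by its black tab until it just touches the thickest slab in the gauge, which is the first it meets. Leave the slab already set in the middle slot and the other things on the bench as they are.

Things in the scene. Friction and masses are not known exactly. Their poses are not given: they have to be found in the camera images.
- gauge: aluminium thickness gauge fixed to the bench, 185 mm long (x), 156 mm wide (y), 23 mm high, origin under it at bench height; its x points along the three parallel tapered slots toward their narrow ends, y to its left; slots at y = +50, 0 and -50 mm, the slot points at x = -37 mm. Lines are cut every 5 mm along the slots (half a millimetre of thickness)
- slot_left (a point): point on the floor of the left (gauge y = +50 mm) slot, midway between its walls, where a slab's middle may be let down: x points along the slot toward the narrow end. Slot floor 8 mm above the bench, walls 15 mm high above the floor with 1.5 mm broken edges. The slot is 18.5 mm wide at this point and loses exactly 1 mm of width every 10 mm along x (each wall slopes 1 in 20), down to 7.3 mm at its end 112 mm further on; empty at the start
- slot_mid (a point): point on the floor of the middle slot, midway between its walls, where a slab's middle may be let down: x points along the slot toward the narrow end. Slot floor 8 mm above the bench, walls 15 mm high above the floor with 1.5 mm broken edges. The slot is 18.5 mm wide at this point and loses exactly 1 mm of width every 10 mm along x (each wall slopes 1 in 20), down to 7.3 mm at its end 112 mm further on; already holds the set slab at its stop
- slot_right (a point): point on the floor of the right (gauge y = -50 mm) slot, midway between its walls, where a slab's middle may be let down: x points along the slot toward the narrow end. Slot floor 8 mm above the bench, walls 15 mm high above the floor with 1.5 mm broken edges. The slot is 18.5 mm wide at this point and loses exactly 1 mm of width every 10 mm along x (each wall slopes 1 in 20), down to 7.3 mm at its end 112 mm further on; empty at the start
- wall_left_l (a point): point on the left wall of the left slot, 55 mm beyond the slot point, where the slot is 13 mm wide; x runs along the wall toward the narrow end, -y points out of the wall into the slot. (Rules may name a slab's edge marks: they lie 1 mm inside its upright edges, l on its +y face, r on its -y face, p at its +x end, n at its -x end)
- wall_left_r (a point): point on the right wall of the left slot, 55 mm beyond the slot point, where the slot is 13 mm wide; x runs along the wall toward the narrow end, +y points out of the wall into the slot. (Rules may name a slab's edge marks: they lie 1 mm inside its upright edges, l on its +y face, r on its -y face, p at its +x end, n at its -x end)
- wall_right_l (a point): point on the left wall of the right slot, 55 mm beyond the slot point, where the slot is 13 mm wide; x runs along the wall toward the narrow end, -y points out of the wall into the slot. (Rules may name a slab's edge marks: they lie 1 mm inside its upright edges, l on its +y face, r on its -y face, p at its +x end, n at its -x end)
- wall_right_r (a point): point on the right wall of the right slot, 55 mm beyond the slot point, where the slot is 13 mm wide; x runs along the wall toward the narrow end, +y points out of the wall into the slot. (Rules may name a slab's edge marks: they lie 1 mm inside its upright edges, l on its +y face, r on its -y face, p at its +x end, n at its -x end)
- cursor (a joint): travel of the straightedge cursor along gauge x from its park at the wide end, 0 to 0.11 m; friction about 1.5 N; it stays where it is left
- cursor_tab (a point): middle of the cursor's black upright tab, 14 mm long (x), 10 mm wide (y), 30 mm tall (15 mm above and below this point); stands 22 mm above the cursor's underside, over the middle slot's line, 26 mm behind the cursor's front face
- cursor_front (a point): middle of the cursor's flat front face, which meets the slabs; the face is 170 mm wide and 12 mm tall (6 mm above and below this point), its underside just clears the gauge top; axes as the gauge's. With the cursor parked it lies 33 mm behind the slot points
- slab_a_mid (a point): centre, half-way up, of a cream resin slab with a bone section on both faces, 30 mm long (its x), 50 mm tall (its z), about 50 g; stands upright on the white blotter, 2 mm thick; can be gripped across its thickness (its y). Thickness unknown, drawn anew each time between 9 and 14 mm: the gauge finds it. Across the thickness this point may lie up to 1.3 mm off the true middle
- slab_b_mid (a point): centre, half-way up, of a cream resin slab with a bone section on both faces, 30 mm long (its x), 50 mm tall (its z), about 50 g; stands upright on the white blotter, 2 mm thick; can be gripped across its thickness (its y). Thickness unknown, drawn anew each time between 9 and 14 mm: the gauge finds it. Across the thickness this point may lie up to 1.3 mm off the true middle
- slab_set_mid (a point): centre of a third slab of the same length and height, 11 mm thick, that already stands at its stop in the middle slot: leave it
- specimen_a_at (a point): bystander: specimen cup with a screw cap, 60 mm across, 70 mm tall, point half-way up
- syringe_b_at (a point): bystander: plastic syringe without needle, 100 mm long, lying flat
- marker_a_at (a point): bystander: marker pen, 135 mm long, lying flat
Not all that is in view belongs to the job. What is shaped like the part that bears slab_a_mid but green or yellow is not meant.

How it is judged:
By the outcome, as a careful person would: the job done as asked, in the order asked, and still so for the second after the job is handed in, with the robot touching nothing.
It also fails if it takes over 70 s, if anything falls off the work surface, if the arm or the gripper's body presses on something with over 40 N, if the wrist force passes 120 N, or if a joint passes its speed limit or range.

## Working session

There is one attempt and no reset: what is moved stays moved. The work goes in short steps, Python scripts to look and compute and a tool call to move; the robot and the scene stay as the last step left them, time stands still between calls to the robot, and variables do not carry over. Pictures are saved under pics/ and viewed, and the job is handed in when it is done.

Besides the shell and the picture viewer there is one more tool, called after ">>>" as name(argument=value, ...), one argument or row to a line, values as JSON. drive_tool: Moves the arm, as the interface text tells. Its arguments: {"type":"object","properties":{"deltas":{"type":"array"},"squeeze":{"type":"number"}},"required":["deltas"]}

```bash
ls; mkdir -p pics; python3 - <<'E'
from workcell import ctrl
import cv2,pickle
s=ctrl.get_state();print({k:s[k] for k in ['time','tool_pos','eef_rot','contact_force','gripper_width']},ctrl.tip_reach)
for n in ['scene','top']:
    d=ctrl.snapshot(n);cv2.imwrite(f'pics/{n}0.png',d['color'][:,:,::-1]);pickle.dump(d,open(f'{n}0.pkl','wb'));print(d['mtx'],d['R'],d['t'])
E
```

```text
pics
{'time': 0.0, 'tool_pos': array([ 176.52600709, -573.16840409,  238.53978129]), 'eef_rot': array([-0.10532309,  0.69990104, -0.6985594 ,  0.10516816]), 'contact_force': array([-0.08279415,  0.45967545,  0.02909813]), 'gripper_width': 87.60463034059785} 17.0
[[428.07054644   0.         316.36105296]
 [  0.         428.07054644 199.5562401 ]
 [  0.           0.           1.        ]] [[-0.53698783 -0.84334571 -0.02029962]
 [-0.43696955  0.29865627 -0.84844684]
 [ 0.72159662 -0.44673531 -0.52889118]] [433.09482708 235.94883643 728.71327569]
[[502.26804647   0.         321.64187401]
 [  0.         502.26804647 198.55226624]
 [  0.           0.           1.        ]] [[-1.67072421e-03 -9.99805497e-01  1.96513692e-02]
 [-9.97990146e-01  4.22182588e-04 -6.33678911e-02]
 [ 6.33472694e-02 -1.97177431e-02 -9.97796740e-01]] [ 164.90933678  535.47853906 1275.46503849]
```

View pics/scene0.png

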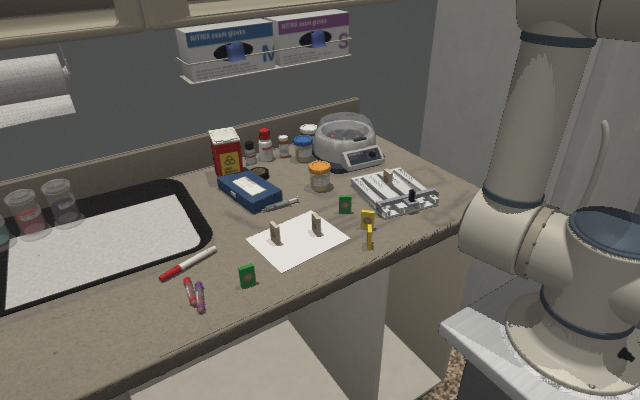

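View pics/top0.png

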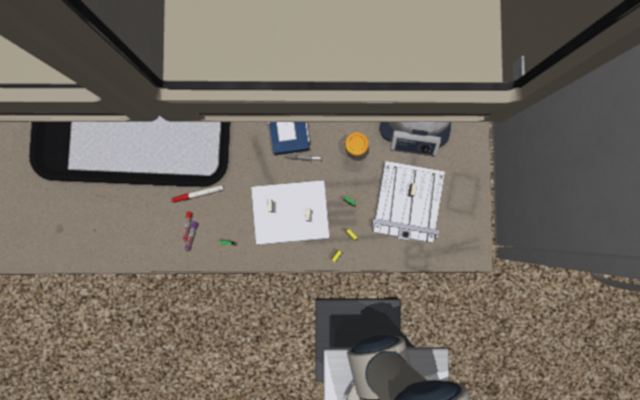

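```bash
python3 - <<'E'
import cv2
t=cv2.imread('pics/top0.png');s=cv2.imread('pics/scene0.png')
def c(im,x0,y0,x1,y1,f,n): cv2.imwrite('pics/'+n,cv2.resize(im[y0:y1,x0:x1],None,fx=f,fy=f,interpolation=cv2.INTER_CUBIC))
c(t,245,155,455,265,3.8,'t_a.png')
c(t,365,155,455,245,6.5,'t_g.png')
c(s,240,160,450,270,3.8,'s_a.png')
c(s,345,160,445,220,8,'s_g.png')
c(s,245,205,355,270,7,'s_s.png')
E
```

```text
(no output)
```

View pics/t_a.png

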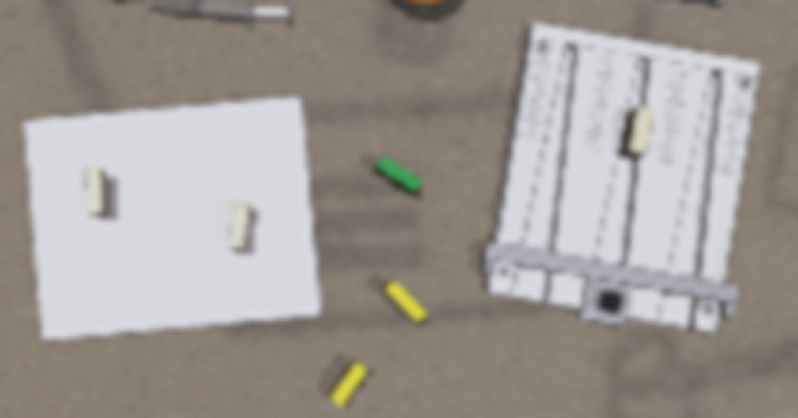

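View pics/t_g.png

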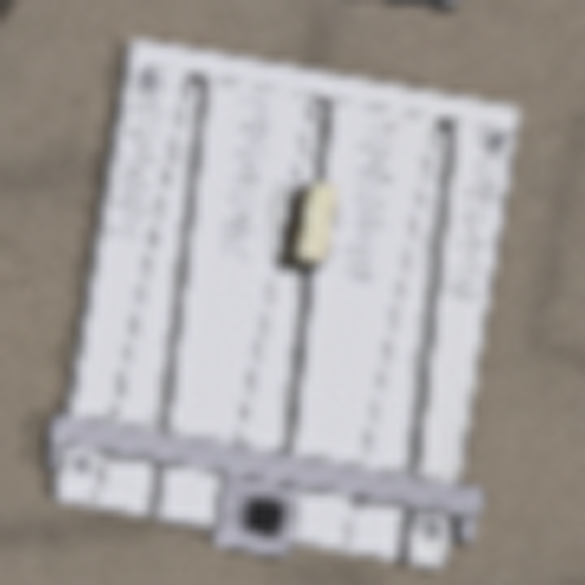

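View pics/s_g.png

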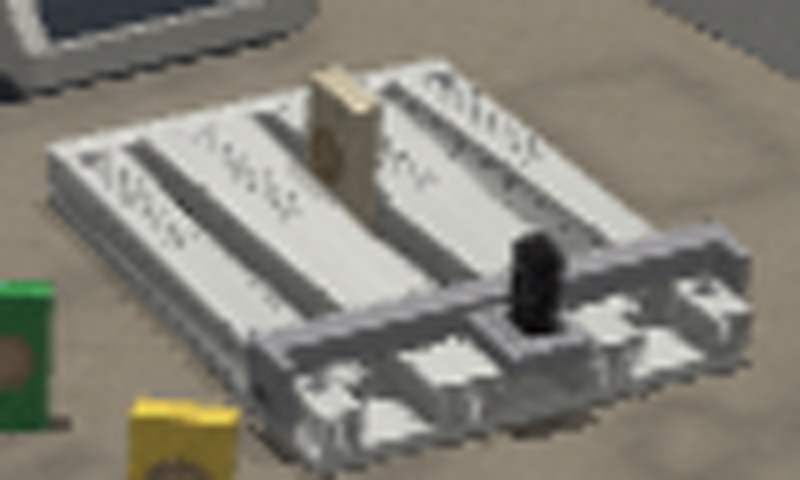

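View pics/s_s.png

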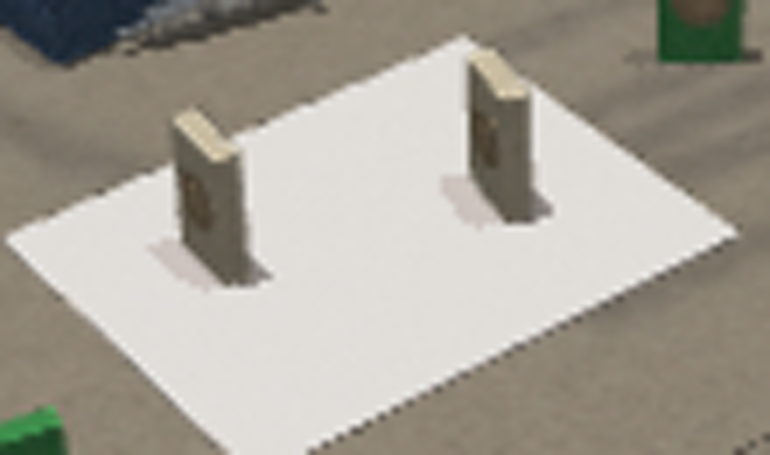

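```bash
cat > h.py <<'E'
import numpy as np,pickle,cv2
from scipy.optimize import least_squares
from scipy.spatial.transform import Rotation as Ro
D={n:pickle.load(open(f'{n}0.pkl','rb')) for n in ['scene','top']}
def proj(n,X):
    d=D[n];p=np.atleast_2d(X)@d['R'].T+d['t'];p=p@d['mtx'].T;return p[:,:2]/p[:,2:]
def ray(n,uv,z):
    d=D[n];r=d['R'].T@np.linalg.inv(d['mtx'])@np.array([uv[0],uv[1],1.]);c=-d['R'].T@d['t'];return c+r*(z-c[2])/r[2]
def crop(uv,x0,y0,f): uv=np.atleast_2d(uv); return (uv+.5)/f-.5+np.array([x0,y0])
def gauge(g,P):
    P=np.atleast_2d(P).astype(float);c,s=np.cos(g[2]),np.sin(g[2])
    return np.c_[g[0]+c*P[:,0]-s*P[:,1],g[1]+s*P[:,0]+c*P[:,1],P[:,2]]
E
cat > m.py <<'E'
from h import *
top=crop([(131,40),(521,105),(445,567),(55,498)],365,155,6.5)
tp=np.array([(92.5,78,23),(92.5,-78,23),(-92.5,-78,23),(-92.5,78,23)])
sc=crop([(48,150),(445,58)],345,160,8)
def f(g,w=(1,1)): return np.r_[w[0]*(proj('top',gauge(g,tp))-top).ravel(),w[1]*(proj('scene',gauge(g,tp[:2]))-sc).ravel()]
for w in [(1,1),(1,0),(0,1)]:
    r=least_squares(f,[500,-200,0],args=(w,));print(w,r.x,np.round(r.fun,2))
for nm,t,s in [('L',(95,191),[(175,118),(190,108),(243,150),(222,162)]),('R',(239,226),[(468,58),(485,48),(530,92),(508,98)])]:
    print(nm,ray('top',crop(t,245,155,3.8)[0],52),ray('scene',crop(s,245,205,7).mean(0),52))
    q=np.array([ray('scene',p,52) for p in crop(s,245,205,7)]);print(q[:,:2].round(1))
s=pickle.load
from workcell import ctrl
st=ctrl.get_state();print(Ro.from_quat(st['eef_rot']).as_matrix().round(3))
E
python3 m.py
python3 - <<'E'
import cv2
t=cv2.imread('pics/top0.png')
cv2.imwrite('pics/t_s.png',cv2.resize(t[185:230,255:325],None,fx=11,fy=11,interpolation=cv2.INTER_CUBIC))
E
```

```text
(1, 1) [ 5.28172761e+02 -5.97752894e+01 -1.78391855e-01] [ 0.53 -0.16  0.07  0.57  0.19  0.45  0.07  0.29 -0.55 -0.66 -0.94 -0.11]
(1, 0) [ 5.28915545e+02 -5.92240517e+01 -1.74083411e-01] [ 0.14 -0.35 -0.28  0.13  0.15  0.05 -0.01  0.16 -0.   -0.   -0.   -0.  ]
(0, 1) [ 5.25062224e+02 -6.01686269e+01 -1.76024375e-01] [ 0.    0.    0.    0.    0.    0.    0.    0.    0.19 -0.2  -0.2   0.26]
L [517.5564057 294.6200005  52.       ] [517.15194502 293.14492468  52.        ]
[[531.1 297.5]
 [533.3 290.9]
 [503.4 287.9]
 [501.4 296.3]]
R [494.52534852 200.30039039  52.        ] [494.46146535 199.28284075  52.        ]
[[507.8 202.3]
 [509.7 194.6]
 [480.  196.3]
 [481.1 203.9]]
[[-0.956 -0.     0.294]
 [-0.294  0.002 -0.956]
 [-0.    -1.    -0.002]]
```

View pics/t_s.png

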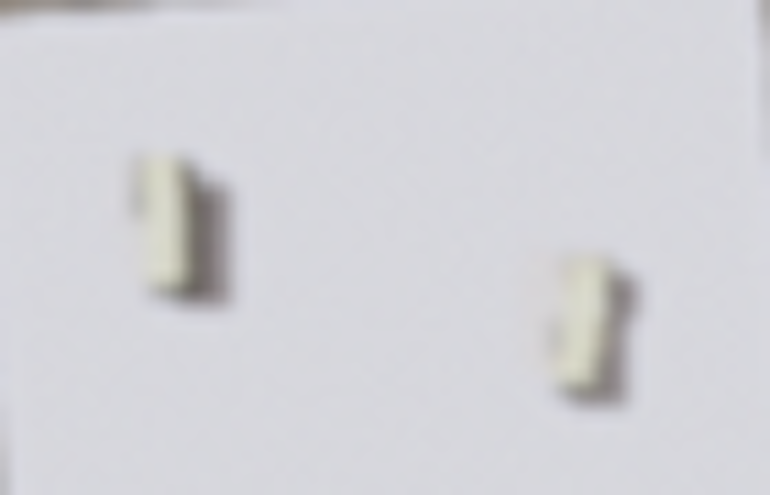

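```bash
cat >> h.py <<'E'
def to(x,y,z,yaw,st=None):
    from workcell import ctrl
    st=st or ctrl.get_state();R=Ro.from_quat(st['eef_rot']).as_matrix()
    cy=np.arctan2(-R[1,0],-R[0,0])  # slab-yaw of tool
    d=R.T@(np.array([x,y,z])-st['tool_pos'])/10
    # delta after turning purely about vertical
    Rt=np.array([[-np.cos(yaw),0,np.sin(yaw)],[-np.sin(yaw),0,-np.cos(yaw)],[0,-1,0]])
    d2=Rt.T@(np.array([x,y,z])-st['tool_pos'])/10
    rv=Ro.from_matrix(R.T@Rt).as_rotvec()
    print('t',round(st['time'],2),'pos',st['tool_pos'].round(2),'yaw',round(cy,4),'w',round(st['gripper_width'],2),'F',st['contact_force'].round(2),'\n delta now(cm)',d.round(3),' after turn',d2.round(3),' rv',rv.round(4))
E
python3 -c "
from h import *
to(494.5,199.8,150,-.085)"
```

```text
t 0.1 pos [ 176.53 -573.2   238.6 ] yaw 0.2987 w 87.74 F [ 0.34 -0.49  0.1 ] 
 delta now(cm) [-53.138   8.979 -64.502]  after turn [-25.12   8.86 -79.72]  rv [1.800e-03 3.837e-01 3.000e-04]
```

>>> drive_tool(
  deltas=[
    [0,0,0,0,0.096,0,0],
    [0,0,0,0,0.096,0,0],
    [0,0,0,0,0.096,0,0],
    [0,0,0,0,0.096,0,0],
    [-0.6,0,-1.9,0,0,0,0],
    [-0.9,0,-2.9,0,0,0,0],
    [-0.9,0,-2.9,0,0,0,0],
    [-0.9,0,-2.9,0,0,0,0],
    [-0.9,0,-2.9,0,0,0,0],
    [-0.9,0,-2.9,0,0,0,0],
  ],
  squeeze=10,
)

```text
time: 0.93
tool_pos: [241.6, -412.9, 239.1]
eef_rot: [0.03, 0.707, -0.706, -0.03]
contact_force: [0.5, 0.2, 0.9]
gripper_width: 87.9
```

>>> drive_tool(
  deltas=[
    [-0.9,0.4,-2.9,0,0,0,0],
    [-0.9,0.4,-2.9,0,0,0,0],
    [-0.9,0.4,-2.9,0,0,0,0],
    [-0.9,0.4,-2.9,0,0,0,0],
    [-0.9,0.4,-2.9,0,0,0,0],
    [-0.9,0.4,-2.9,0,0,0,0],
    [-0.9,0.4,-2.9,0,0,0,0],
    [-0.9,0.4,-2.9,0,0,0,0],
    [-0.9,0.4,-2.9,0,0,0,0],
    [-0.9,0.4,-2.9,0,0,0,0],
  ],
)

```text
time: 1.77
tool_pos: [355.8, -131.6, 199.2]
eef_rot: [0.03, 0.706, -0.706, -0.03]
contact_force: [0.7, 0.4, -0.0]
gripper_width: 88.0
```

```bash
python3 -c "
from h import *
to(494.5,199.8,140,-.085)"
```

```text
t 1.77 pos [ 355.82 -131.57  199.16] yaw -0.0854 w 88.02 F [ 0.66  0.36 -0.01] 
 delta now(cm) [-10.991   5.917 -34.199]  after turn [-11.004   5.916 -34.195]  rv [ 0.0001 -0.0004  0.0002]
```

>>> drive_tool(
  deltas=[
    [-1.1,0.6,-3.4,0,0,0,0],
    [-1.1,0.6,-3.4,0,0,0,0],
    [-1.1,0.6,-3.4,0,0,0,0],
    [-1.1,0.6,-3.4,0,0,0,0],
    [-1.1,0.6,-3.4,0,0,0,0],
    [-1.1,0.6,-3.4,0,0,0,0],
    [-1.1,0.6,-3.4,0,0,0,0],
    [-1.1,0.6,-3.4,0,0,0,0],
    [-1.1,0.6,-3.4,0,0,0,0],
    [-1.1,0.5,-3.6,0,0,0,0],
  ],
)

```text
time: 2.6
tool_pos: [494.5, 200.0, 139.6]
eef_rot: [-0.03, -0.706, 0.707, 0.03]
contact_force: [0.8, -0.6, 0.7]
gripper_width: 87.6
```

>>> drive_tool(
  deltas=[
    [0,0,0,0,0,0,90],
    [0,0,0,0,0,0,90],
    [0,0,0,0,0,0,90],
    [0,0,0,0,0,0,90],
  ],
)

```text
time: 2.93
tool_pos: [494.4, 197.4, 141.0]
eef_rot: [-0.031, -0.706, 0.707, 0.03]
contact_force: [-0.4, 0.1, 0.2]
gripper_width: 64.9
```

```bash
cat > snap.py <<'E'
import sys,cv2
from h import *
from workcell import ctrl
tag=sys.argv[1]
for n,a in zip(['scene','top'],sys.argv[2:]):
    if a=='-': continue
    x0,y0,x1,y1,f=map(float,a.split(','))
    d=ctrl.snapshot(n);im=d['color'][int(y0):int(y1),int(x0):int(x1),::-1]
    cv2.imwrite(f'pics/{tag}_{n}.png',cv2.resize(im,None,fx=f,fy=f,interpolation=cv2.INTER_CUBIC))
E
python3 -c "
from h import *
to(494.5,199.8,39,-.085)"; python3 snap.py p1 240,180,360,270,6.5 245,155,345,230,7.5
```

```text
t 2.93 pos [494.37 197.38 141.03] yaw -0.0862 w 64.94 F [-0.39  0.12  0.17] 
 delta now(cm) [ 0.014 10.203 -0.244]  after turn [ 8.0000e-03  1.0203e+01 -2.4200e-01]  rv [-0.0002 -0.0012 -0.0005]
```

View pics/p1_scene.png

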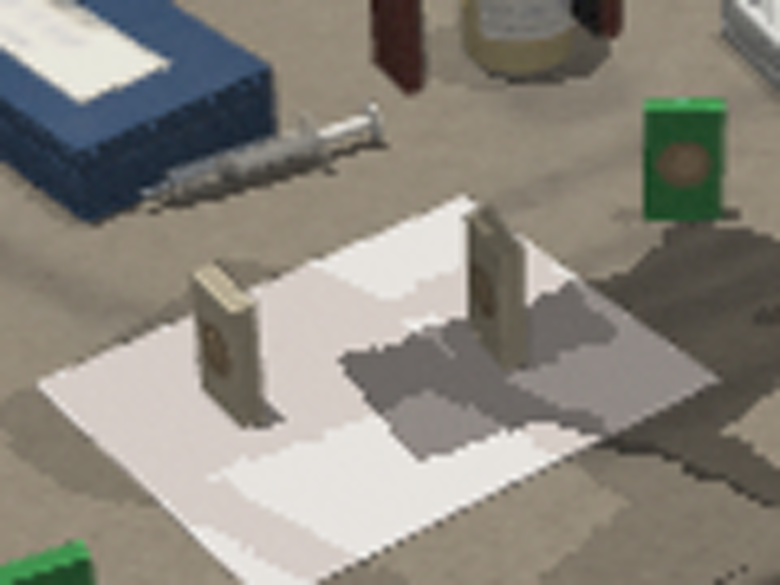

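View pics/p1_top.png

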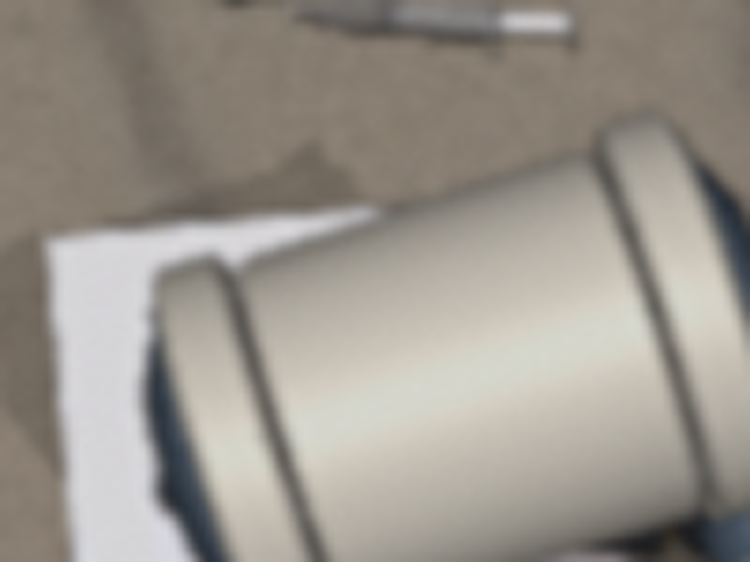

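>>> drive_tool(
  deltas=[
    [0,1.3,-0.24,0,0,0,90],
    [0,2,0,0,0,0,90],
    [0,2,0,0,0,0,90],
    [0,2,0,0,0,0,90],
    [0,1.5,0,0,0,0,90],
    [0,1,0,0,0,0,90],
    [0,0.4,0,0,0,0,90],
    [0,0,0,0,0,0,90],
  ],
)

```text
time: 3.7
tool_pos: [494.1, 200.3, 37.5]
eef_rot: [-0.03, -0.706, 0.707, 0.031]
contact_force: [0.9, 1.0, 0.5]
gripper_width: 56.8
```

```bash
python3 -c "
from h import *
to(494.5,199.8,39,-.085)"; python3 snap.py p2 240,180,360,270,6.5 -
```

```text
t 3.7 pos [494.05 200.26  37.5 ] yaw -0.0857 w 56.77 F [0.92 0.99 0.47] 
 delta now(cm) [-0.048 -0.15   0.042]  after turn [-0.048 -0.15   0.042]  rv [-0.0007 -0.0007  0.0015]
```

View pics/p2_scene.png

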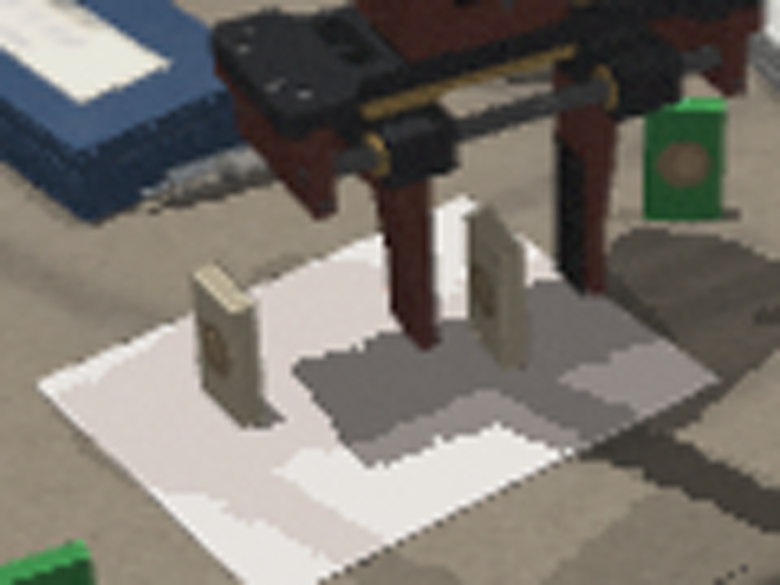

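>>> drive_tool(
  deltas=[
    [0.0,-0.15,0.0,0,0,0,200],
    [0,0,0,0,0,0,200],
    [0,0,0,0,0,0,200],
    [0,0,0,0,0,0,200],
    [0,0,0,0,0,0,210],
    [0,0,0,0,0,0,220],
    [0,0,0,0,0,0,230],
    [0,0,0,0,0,0,240],
    [0,0,0,0,0,0,250],
    [0,0,0,0,0,0,250],
  ],
  squeeze=8,
)

```text
time: 4.58
tool_pos: [494.6, 200.7, 40.2]
eef_rot: [0.03, 0.706, -0.706, -0.03]
contact_force: [-0.3, -0.6, 0.2]
gripper_width: 10.1
```

>>> drive_tool(
  deltas=[
    [0,0,0,0,0,0,255],
    [0,0,0,0,0,0,255],
    [0,0,0,0,0,0,255],
  ],
)

```text
time: 4.83
tool_pos: [494.7, 200.7, 40.2]
eef_rot: [0.03, 0.706, -0.706, -0.03]
contact_force: [-0.4, 0.1, 0.3]
gripper_width: 9.8
```

```bash
python3 -c "
from h import *
to(494.5,199.8,39,-.085)"; python3 snap.py p3 240,180,360,270,6.5 -
```

```text
t 4.83 pos [494.68 200.73  40.16] yaw -0.0852 w 9.82 F [-0.42  0.15  0.3 ] 
 delta now(cm) [0.01  0.116 0.094]  after turn [0.01  0.116 0.094]  rv [ 0.     -0.0002 -0.    ]
```

View pics/p3_scene.png

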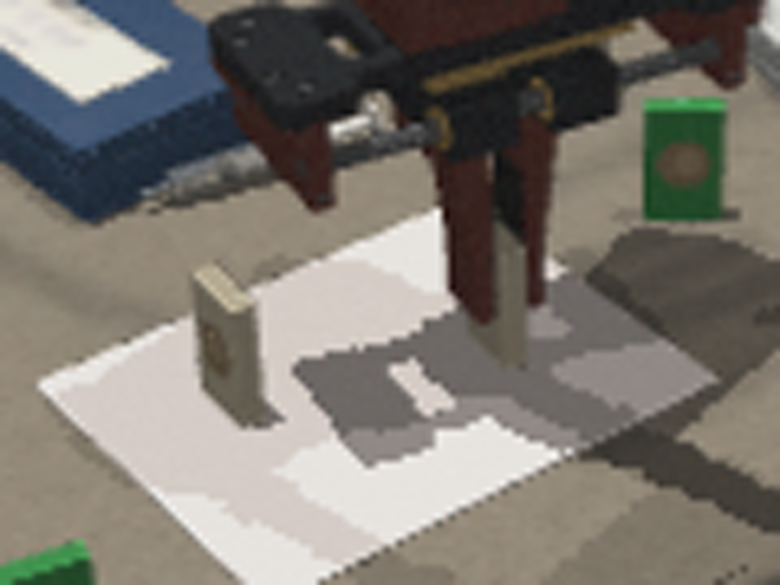

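```bash
python3 -c "
from h import *
p=gauge((528,-59.7,-.176),[(-40,-50,0),(-40,50,0)]);print(p)
to(p[0,0],p[0,1],140,-.176)"
```

```text
[[ 479.86328362 -101.92388585    0.        ]
 [ 497.37256131   -3.468692      0.        ]]
t 4.88 pos [494.66 200.72  40.14] yaw -0.0852 w 10.14 F [ 0.86 -1.11  0.25] 
 delta now(cm) [-1.101 -9.987 30.281]  after turn [-3.843 -9.986 30.056]  rv [0.     0.0908 0.    ]
```

>>> drive_tool(
  deltas=[
    [0,-0.5,0,0,0,0,255],
    [0,-1.5,0,0,0,0,255],
    [0,-2,0,0,0,0,255],
    [0,-2,0,0,0,0,255],
    [0,-2,0,0,0.045,0,255],
    [0,-1.5,0,0,0.046,0,255],
    [-0.2,-0.5,1.0,0,0,0,255],
    [-0.3,0,2.0,0,0,0,255],
    [-0.3,0,2.7,0,0,0,255],
    [-0.4,0,3,0,0,0,255],
  ],
)

```text
time: 5.72
tool_pos: [490.7, 112.0, 139.5]
eef_rot: [-0.061, -0.704, 0.705, 0.061]
contact_force: [0.1, 0.5, -0.7]
gripper_width: 10.3
```

>>> drive_tool(
  deltas=[
    [-0.4,0,3,0,0,0,255],
    [-0.4,0,3,0,0,0,255],
    [-0.4,0,3,0,0,0,255],
    [-0.4,0,3,0,0,0,255],
    [-0.4,0,3,0,0,0,255],
    [-0.4,0,2.7,0,0,0,255],
    [-0.3,0,2,0,0,0,255],
    [-0.3,0,1.1,0,0,0,255],
    [0,0,0,0,0,0,255],
    [0,0,0,0,0,0,255],
  ],
)

```text
time: 6.55
tool_pos: [484.1, -97.1, 139.7]
eef_rot: [0.062, 0.705, -0.704, -0.063]
contact_force: [-0.7, 0.2, -0.0]
gripper_width: 10.4
```

```bash
python3 -c "
from h import *
to(479.9,-101.9,80,-.176)"; python3 snap.py p4 330,100,450,220,6 340,150,460,250,6.5
```

```text
t 6.55 pos [484.07 -97.13 139.69] yaw -0.1768 w 10.4 F [-0.7   0.16 -0.03] 
 delta now(cm) [0.322 5.969 0.547]  after turn [0.327 5.969 0.543]  rv [ 0.0006 -0.0008  0.0008]
```

View pics/p4_scene.png

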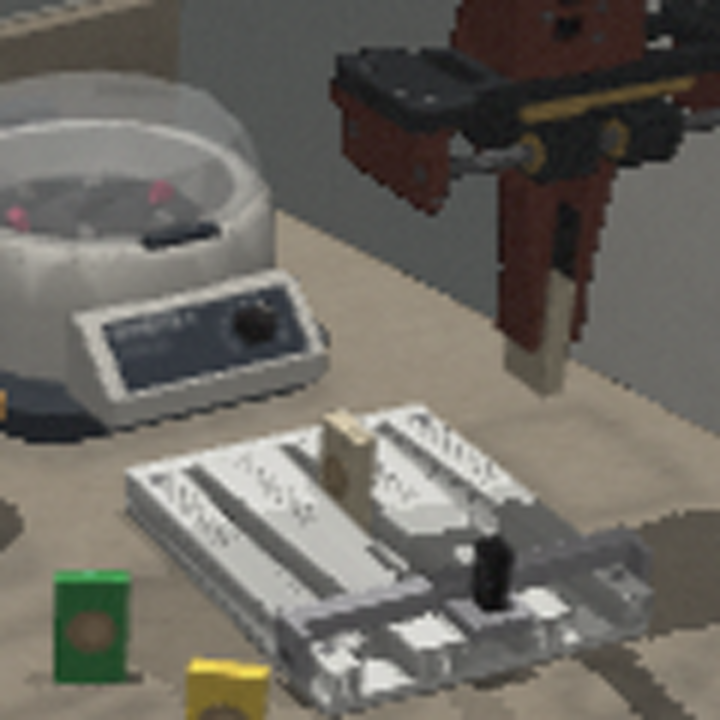

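View pics/p4_top.png

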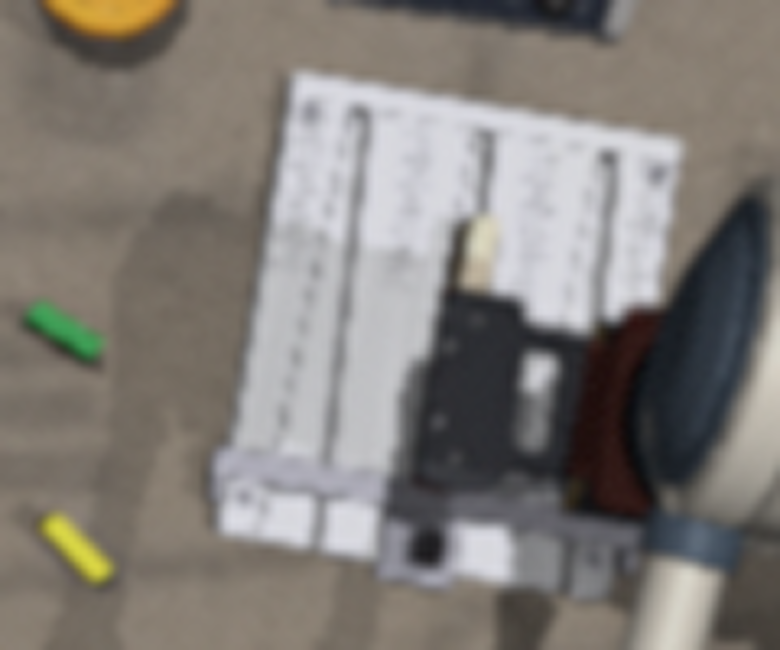

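```bash
cat > ov.py <<'E'
# predicted slab bottom corners in crop pixels
from h import *
def slab(pos,yaw,T,below,n,x0,y0,f):
    for z in (-below,):
        P=[(sx*15,sy*T/2,0) for sx in(1,-1) for sy in(1,-1)]
        W=gauge((pos[0],pos[1],yaw),P);W[:,2]=pos[2]+z
        print(n,[(a,b) for a,b in zip(['+x+y','+x-y','-x+y','-x-y'],((proj(n,W)-[x0,y0]+.5)*f-.5).round(0).tolist())])
E
python3 -c "
from ov import *
d=D['scene'];print(-d['R'].T@d['t'])
slab((484.1,-97.1,139.7),-.177,10,38.2,'scene',330,100,6)
print(((proj('scene',gauge((528,-59.7,-.176),[(92.5,78,23),(92.5,-78,23),(-92.5,-78,23),(-92.5,78,0),(-70,85,23),(-70,85,35)]))-[330,100]+.5)*6-.5).round())
"
python3 - <<'E'
import cv2
a=cv2.imread('pics/p4_scene.png');cv2.imwrite('pics/p4z.png',cv2.resize(a[240:440,460:640],None,fx=3,fy=3))
E
```

```text
[-190.16792479  620.32302123  594.39173155]
scene [('+x+y', [499.0, 369.0]), ('+x-y', [519.0, 365.0]), ('-x+y', [540.0, 399.0]), ('-x-y', [560.0, 394.0])]
[[122. 469.]
 [417. 403.]
 [653. 589.]
 [324. 721.]
 [284. 649.]
 [286. 625.]]
```

View pics/p4z.png

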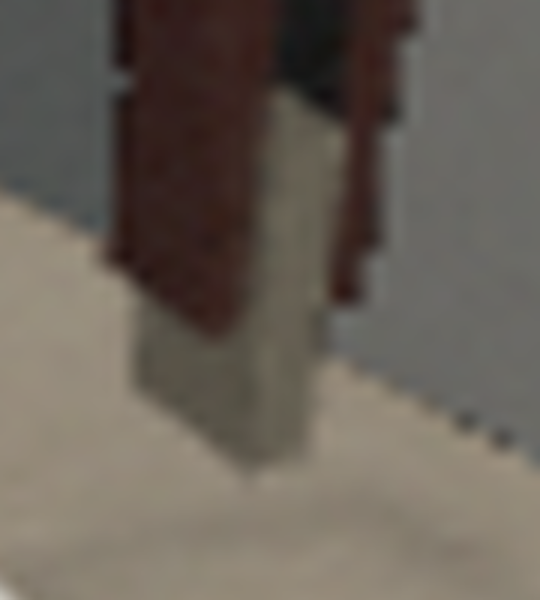

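>>> drive_tool(
  deltas=[
    [0.1,0,0.1,0,0,0,255],
    [0.2,0.5,0.25,0,0,0,255],
    [0.2,1,0.24,0,0,0,255],
    [0,1.5,0,0,0,0,255],
    [0,1.5,0,0,0,0,255],
    [0,1,0,0,0,0,255],
    [0,0.5,0,0,0,0,255],
    [0,0,0,0,0,0,255],
    [0,0,0,0,0,0,255],
  ],
)

```text
time: 7.4
tool_pos: [478.3, -101.9, 80.1]
eef_rot: [0.062, 0.704, -0.704, -0.062]
contact_force: [-0.9, 0.8, 0.3]
gripper_width: 10.3
```

```bash
python3 -c "
from h import *
to(478,-102,47,-.176)"; python3 snap.py p5 360,140,450,220,8 340,150,460,250,6.5
```

```text
t 7.4 pos [ 478.28 -101.92   80.1 ] yaw -0.176 w 10.28 F [-0.89  0.84  0.32] 
 delta now(cm) [0.025 3.31  0.013]  after turn [0.026 3.31  0.013]  rv [0.     0.     0.0003]
```

View pics/p5_scene.png

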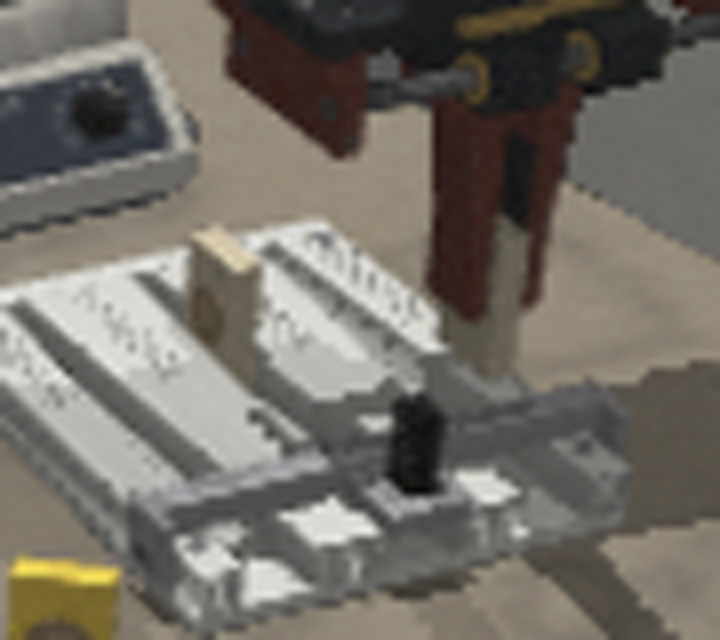

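>>> drive_tool(
  deltas=[
    [0,0.5,0,0,0,0,255],
    [0,0.6,0,0,0,0,255],
    [0,0.4,0,0,0,0,255],
    [0,0.3,0,0,0,0,255],
    [0,0.2,0,0,0,0,255],
    [0,0.2,0,0,0,0,255],
  ],
)

```text
time: 8.0
tool_pos: [478.2, -102.0, 57.7]
eef_rot: [0.062, 0.704, -0.704, -0.062]
contact_force: [0.7, -0.6, -0.1]
gripper_width: 10.2
```

>>> drive_tool(
  deltas=[
    [0,0.2,0,0,0,0,255],
    [0,0.2,0,0,0,0,255],
    [0,0.2,0,0,0,0,255],
    [0,0.1,0,0,0,0,255],
    [0,0.1,0,0,0,0,255],
    [0,0,0,0,0,0,255],
  ],
)

```text
time: 8.5
tool_pos: [478.3, -102.0, 49.9]
eef_rot: [0.062, 0.704, -0.704, -0.062]
contact_force: [0.4, -0.4, -1.1]
gripper_width: 9.7
```

```bash
python3 -c "
from h import *
to(478,-102,47,-.176)"; python3 snap.py p6 360,140,450,220,8 340,150,460,250,6.5
```

```text
t 8.5 pos [ 478.26 -102.     49.93] yaw -0.1762 w 9.72 F [ 0.41 -0.39 -1.08] 
 delta now(cm) [0.025 0.293 0.004]  after turn [0.025 0.293 0.004]  rv [ 0.     -0.0002  0.0002]
```

View pics/p6_scene.png

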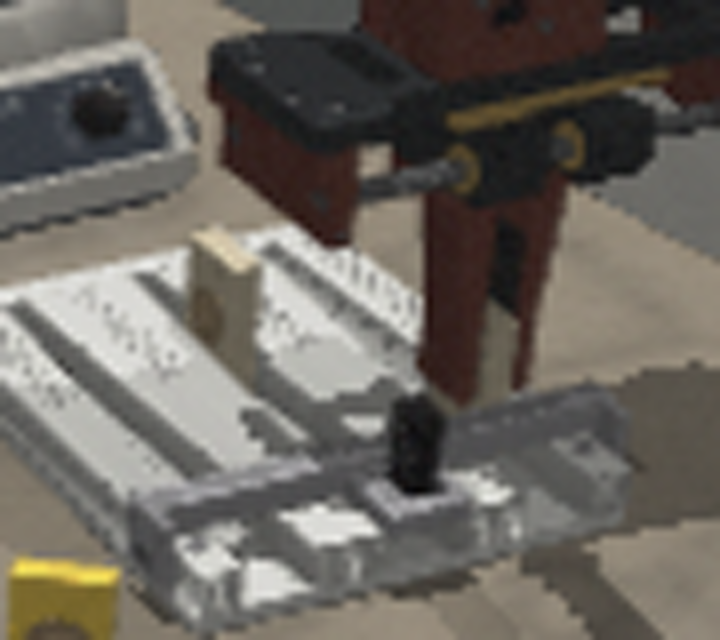

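>>> drive_tool(
  deltas=[
    [0,0.1,0,0,0,0,255],
    [0,0.1,0,0,0,0,255],
    [0,0.08,0,0,0,0,255],
    [0,0,0,0,0,0,255],
  ],
)

```text
time: 8.93
tool_pos: [478.2, -102.0, 47.1]
eef_rot: [0.062, 0.704, -0.704, -0.062]
contact_force: [1.0, -0.2, 0.3]
gripper_width: 10.1
```

>>> drive_tool(
  deltas=[
    [0,0.05,0,0,0,0,255],
    [0,0.0,0,0,0,0,255],
  ],
)

```text
time: 9.1
tool_pos: [478.3, -102.0, 46.8]
eef_rot: [0.062, 0.704, -0.704, -0.062]
contact_force: [0.2, 0.1, -1.6]
gripper_width: 10.0
```

>>> drive_tool(
  deltas=[
    [0,0.05,0,0,0,0,255],
    [0,0.0,0,0,0,0,255],
  ],
)

```text
time: 9.27
tool_pos: [478.3, -102.0, 46.3]
eef_rot: [0.062, 0.704, -0.704, -0.062]
contact_force: [-0.3, -0.1, 0.6]
gripper_width: 10.1
```

>>> drive_tool(
  deltas=[
    [-0.2,0,0,0,0,0,255],
    [-0.4,0,0,0,0,0,255],
    [-0.5,0,0,0,0,0,255],
    [-0.5,0,0,0,0,0,255],
    [-0.5,0,0,0,0,0,255],
    [-0.5,0,0,0,0,0,255],
    [-0.3,0,0,0,0,0,255],
    [-0.1,0,0,0,0,0,255],
    [0,0,0,0,0,0,255],
  ],
  squeeze=5,
)

```text
time: 10.02
tool_pos: [508.1, -107.3, 46.2]
eef_rot: [0.062, 0.704, -0.704, -0.062]
contact_force: [-1.2, 0.0, -1.3]
gripper_width: 10.2
```

```bash
python3 -c "
from h import *
to(478,-102,47,-.176)"; python3 snap.py p7 360,140,450,220,8 340,150,460,250,6.5
```

```text
t 10.02 pos [ 508.07 -107.26   46.19] yaw -0.1761 w 10.24 F [-1.21  0.   -1.34] 
 delta now(cm) [ 3.052 -0.08   0.009]  after turn [ 3.052 -0.081  0.008]  rv [ 0.0001 -0.0001  0.0004]
```

View pics/p7_scene.png

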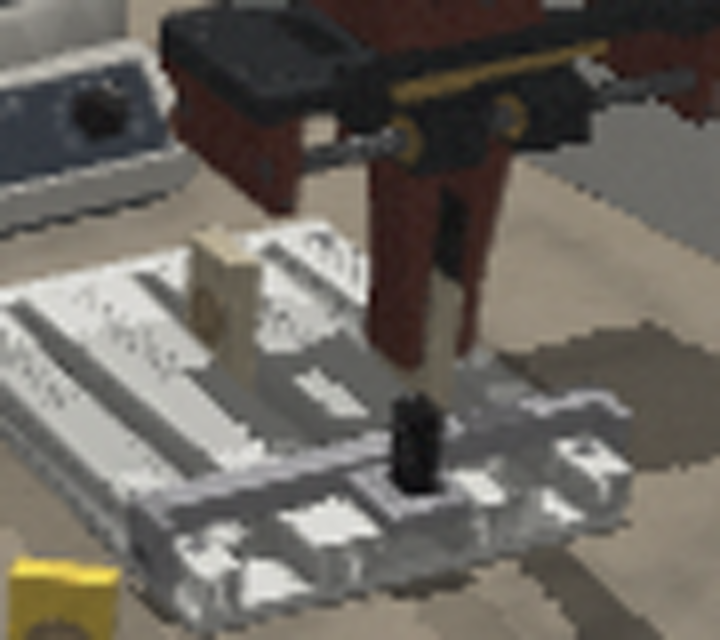

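View pics/p7_top.png

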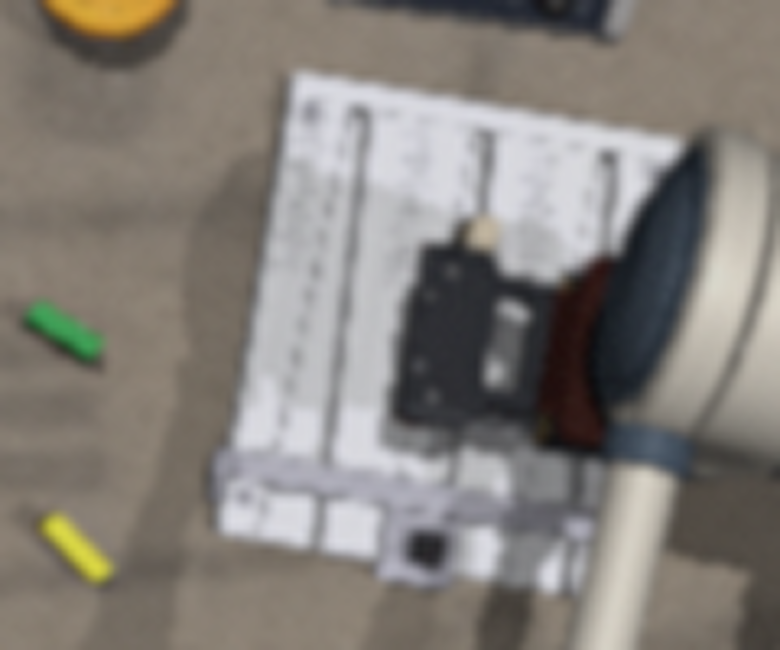

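>>> drive_tool(
  deltas=[
    [-0.2,0,0,0,0,0,255],
    [-0.3,0,0,0,0,0,255],
    [-0.3,0,0,0,0,0,255],
    [-0.2,0,0,0,0,0,255],
    [0,0,0,0,0,0,255],
  ],
)

```text
time: 10.53
tool_pos: [518.1, -109.1, 46.4]
eef_rot: [-0.062, -0.704, 0.704, 0.062]
contact_force: [-0.2, -1.1, 0.3]
gripper_width: 9.9
```

>>> drive_tool(
  deltas=[
    [-0.2,0,0,0,0,0,255],
    [-0.2,0,0,0,0,0,255],
    [-0.2,0,0,0,0,0,255],
    [0,0,0,0,0,0,255],
  ],
)

```text
time: 10.87
tool_pos: [523.9, -110.1, 46.3]
eef_rot: [-0.062, -0.704, 0.704, 0.062]
contact_force: [0.2, 0.1, -0.8]
gripper_width: 9.9
```

>>> drive_tool(
  deltas=[
    [-0.2,0,0,0,0,0,255],
    [-0.2,0,0,0,0,0,255],
    [-0.2,0,0,0,0,0,255],
    [0,0,0,0,0,0,255],
  ],
)

```text
time: 11.2
tool_pos: [529.9, -111.2, 46.4]
eef_rot: [-0.062, -0.704, 0.704, 0.062]
contact_force: [0.6, 0.0, 0.2]
gripper_width: 10.7
```

>>> drive_tool(
  deltas=[
    [-0.2,0,0,0,0,0,255],
    [-0.2,0,0,0,0,0,255],
    [-0.1,0,0,0,0,0,255],
    [0,0,0,0,0,0,255],
  ],
)

```text
time: 11.53
tool_pos: [534.7, -112.0, 46.3]
eef_rot: [-0.062, -0.704, 0.704, 0.062]
contact_force: [-0.0, 0.2, -0.1]
gripper_width: 10.2
```

>>> drive_tool(
  deltas=[
    [-0.1,0,0,0,0,0,255],
    [-0.1,0,0,0,0,0,255],
    [-0.1,0,0,0,0,0,255],
    [0,0,0,0,0,0,255],
  ],
)

```text
time: 11.87
tool_pos: [537.5, -112.5, 46.4]
eef_rot: [0.062, 0.704, -0.704, -0.062]
contact_force: [-0.1, -0.1, 0.1]
gripper_width: 9.8
```

>>> drive_tool(
  deltas=[
    [-0.1,0,0,0,0,0,255],
    [-0.1,0,0,0,0,0,255],
    [-0.1,0,0,0,0,0,255],
    [0,0,0,0,0,0,255],
  ],
)

```text
time: 12.2
tool_pos: [540.5, -113.1, 46.3]
eef_rot: [0.062, 0.704, -0.704, -0.062]
contact_force: [0.8, -0.5, -0.8]
gripper_width: 10.4
```

>>> drive_tool(
  deltas=[
    [-0.1,0,0,0,0,0,255],
    [-0.1,0,0,0,0,0,255],
    [-0.1,0,0,0,0,0,255],
    [0,0,0,0,0,0,255],
  ],
)

```text
time: 12.53
tool_pos: [543.5, -113.6, 46.4]
eef_rot: [-0.062, -0.704, 0.704, 0.062]
contact_force: [0.5, -0.4, 0.1]
gripper_width: 9.7
```

>>> drive_tool(
  deltas=[
    [-0.1,0,0,0,0,0,255],
    [-0.1,0,0,0,0,0,255],
    [-0.1,0,0,0,0,0,255],
    [0,0,0,0,0,0,255],
  ],
)

```text
time: 12.87
tool_pos: [546.4, -114.1, 46.3]
eef_rot: [-0.062, -0.704, 0.704, 0.062]
contact_force: [-0.2, -0.1, -0.5]
gripper_width: 10.3
```

>>> drive_tool(
  deltas=[
    [-0.1,0,0,0,0,0,255],
    [-0.1,0,0,0,0,0,255],
    [0,0,0,0,0,0,255],
  ],
)

```text
time: 13.12
tool_pos: [548.4, -114.5, 46.3]
eef_rot: [-0.062, -0.704, 0.704, 0.062]
contact_force: [-0.7, 0.5, -1.1]
gripper_width: 10.0
```

>>> drive_tool(
  deltas=[
    [-0.1,0,0,0,0,0,255],
    [-0.1,0,0,0,0,0,255],
    [0,0,0,0,0,0,255],
  ],
)

```text
time: 13.37
tool_pos: [550.4, -114.8, 46.3]
eef_rot: [0.062, 0.704, -0.704, -0.062]
contact_force: [-0.3, -0.5, -0.6]
gripper_width: 10.4
```

>>> drive_tool(
  deltas=[
    [-0.1,0,0,0,0,0,255],
    [-0.1,0,0,0,0,0,255],
    [0,0,0,0,0,0,255],
  ],
)

```text
time: 13.62
tool_pos: [552.3, -115.1, 46.3]
eef_rot: [0.062, 0.704, -0.704, -0.062]
contact_force: [0.7, -0.4, 0.1]
gripper_width: 10.1
```

```bash
python3 -c "
from h import *
to(478,-102,47,-.176)"; python3 snap.py p8 360,140,450,220,8 -
```

```text
t 13.62 pos [ 552.32 -115.11   46.3 ] yaw -0.1762 w 10.11 F [ 0.67 -0.39  0.11] 
 delta now(cm) [ 7.547 -0.07   0.011]  after turn [ 7.547 -0.07   0.01 ]  rv [ 0.0001 -0.0002  0.    ]
```

View pics/p8_scene.png

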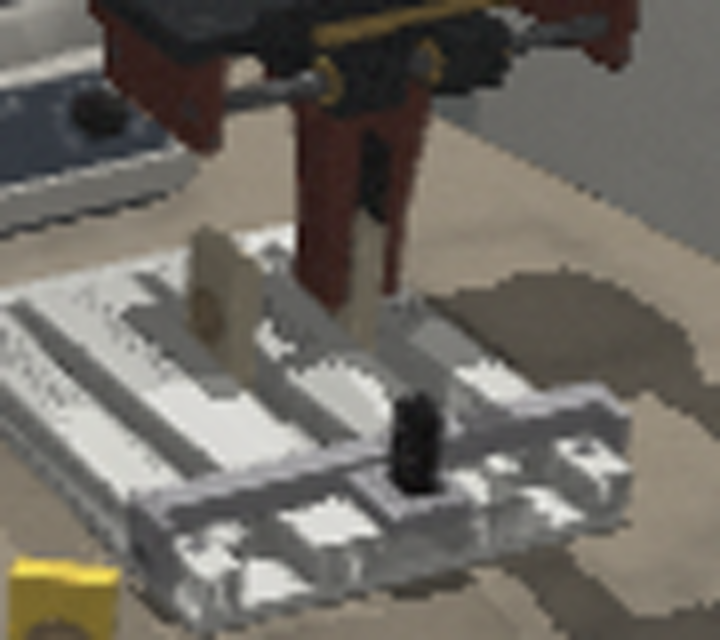

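>>> drive_tool(
  deltas=[
    [-0.1,0,0,0,0,0,255],
    [-0.05,0,0,0,0,0,255],
    [0,0,0,0,0,0,255],
  ],
)

```text
time: 13.92
tool_pos: [553.7, -115.3, 46.3]
eef_rot: [0.062, 0.704, -0.704, -0.062]
contact_force: [0.8, 0.4, -0.7]
gripper_width: 10.2
```

>>> drive_tool(
  deltas=[
    [-0.1,0,0,0,0,0,255],
    [-0.05,0,0,0,0,0,255],
    [0,0,0,0,0,0,255],
  ],
)

```text
time: 14.17
tool_pos: [555.2, -115.5, 46.3]
eef_rot: [0.062, 0.704, -0.704, -0.062]
contact_force: [-1.1, 1.7, -0.4]
gripper_width: 9.8
```

>>> drive_tool(
  deltas=[
    [-0.1,0,0,0,0,0,255],
    [-0.05,0,0,0,0,0,255],
    [0,0,0,0,0,0,255],
  ],
)

```text
time: 14.42
tool_pos: [556.7, -115.8, 46.3]
eef_rot: [0.062, 0.704, -0.704, -0.062]
contact_force: [-1.0, 1.3, -0.6]
gripper_width: 10.2
```

```bash
python3 -c "
from h import *
to(478,-102,47,-.176)"
```

```text
t 14.42 pos [ 556.66 -115.75   46.28] yaw -0.1761 w 10.17 F [-1.04  1.32 -0.6 ] 
 delta now(cm) [ 7.986 -0.07   0.024]  after turn [ 7.986 -0.072  0.023]  rv [ 0.0003 -0.0001  0.0002]
```

>>> drive_tool(
  deltas=[
    [-0.05,0,0,0,0,0,255],
    [-0.05,0,0,0,0,0,255],
    [0,0,0,0,0,0,255],
  ],
)

```text
time: 14.67
tool_pos: [557.6, -115.9, 46.3]
eef_rot: [0.062, 0.704, -0.704, -0.062]
contact_force: [-0.2, 2.7, 0.1]
gripper_width: 9.9
```

>>> drive_tool(
  deltas=[
    [-0.05,0,-0.02,0,0,0,255],
    [-0.05,0,0,0,0,0,255],
    [0,0,0,0,0,0,255],
  ],
)

```text
time: 14.92
tool_pos: [558.7, -116.1, 46.3]
eef_rot: [0.062, 0.704, -0.704, -0.062]
contact_force: [-1.0, 2.1, -0.5]
gripper_width: 10.2
```

>>> drive_tool(
  deltas=[
    [0,0,-0.03,0,0,0,255],
    [0,0,0,0,0,0,255],
  ],
)

```text
time: 15.08
tool_pos: [558.7, -116.0, 46.3]
eef_rot: [-0.062, -0.704, 0.704, 0.062]
contact_force: [-0.3, 2.0, 0.0]
gripper_width: 10.3
```

```bash
python3 -c "
from h import *
to(478,-102,47,-.176)"
```

```text
t 15.08 pos [ 558.66 -115.98   46.32] yaw -0.1763 w 10.34 F [-0.31  2.01  0.04] 
 delta now(cm) [ 8.186 -0.069  0.038]  after turn [ 8.187 -0.068  0.036]  rv [-0.0004 -0.0003 -0.0001]
```

>>> drive_tool(
  deltas=[
    [0,0,-0.03,0,0,0,255],
    [0,0,-0.03,0,0,0,255],
    [0,0,0,0,0,0,255],
  ],
)

```text
time: 15.33
tool_pos: [558.7, -115.9, 46.3]
eef_rot: [-0.062, -0.704, 0.705, 0.062]
contact_force: [-0.3, -2.9, -0.6]
gripper_width: 10.3
```

>>> drive_tool(
  deltas=[
    [-0.1,0,0,0,0,0,255],
    [-0.1,0,0,0,0,0,255],
    [0,0,0,0,0,0,255],
  ],
)

```text
time: 15.58
tool_pos: [560.4, -116.1, 46.3]
eef_rot: [-0.062, -0.704, 0.705, 0.063]
contact_force: [-4.6, -3.4, 0.9]
gripper_width: 10.2
```

>>> drive_tool(
  deltas=[
    [-0.1,0,0,0,0,0,255],
    [-0.1,0,0,0,0,0,255],
    [0,0,0,0,0,0,255],
  ],
)

```text
time: 15.83
tool_pos: [562.6, -116.5, 46.6]
eef_rot: [-0.062, -0.704, 0.705, 0.062]
contact_force: [-4.0, -2.5, 0.9]
gripper_width: 10.6
```

```bash
python3 -c "
from h import *
to(478,-102,47,-.176)"
```

```text
t 15.83 pos [ 562.6  -116.51   46.6 ] yaw -0.1766 w 10.59 F [-4.01 -2.45  0.86] 
 delta now(cm) [ 8.583 -0.038  0.058]  after turn [ 8.583 -0.04   0.053]  rv [-0.001  -0.0006  0.0002]
```

>>> drive_tool(
  deltas=[
    [0.1,0,0.02,0,0,0,255],
    [0,0,0,0,0,0,220],
    [0,0,0,0,0,0,205],
    [0,0,0,0,0,0,190],
    [0,0,0,0,0,0,180],
    [0,0,0,0,0,0,180],
    [0,0,0,0,0,0,180],
  ],
)

```text
time: 16.42
tool_pos: [561.8, -115.7, 46.4]
eef_rot: [0.062, 0.704, -0.704, -0.062]
contact_force: [0.2, 0.5, 0.1]
gripper_width: 25.9
```

```bash
python3 -c "
from h import *
to(478,-102,47,-.176)"; python3 snap.py p9 360,140,450,220,8 -
```

```text
t 16.42 pos [ 561.77 -115.74   46.36] yaw -0.176 w 25.93 F [0.25 0.49 0.06] 
 delta now(cm) [ 8.489 -0.065  0.114]  after turn [ 8.489 -0.064  0.114]  rv [ 0.0002  0.     -0.0001]
```

View pics/p9_scene.png

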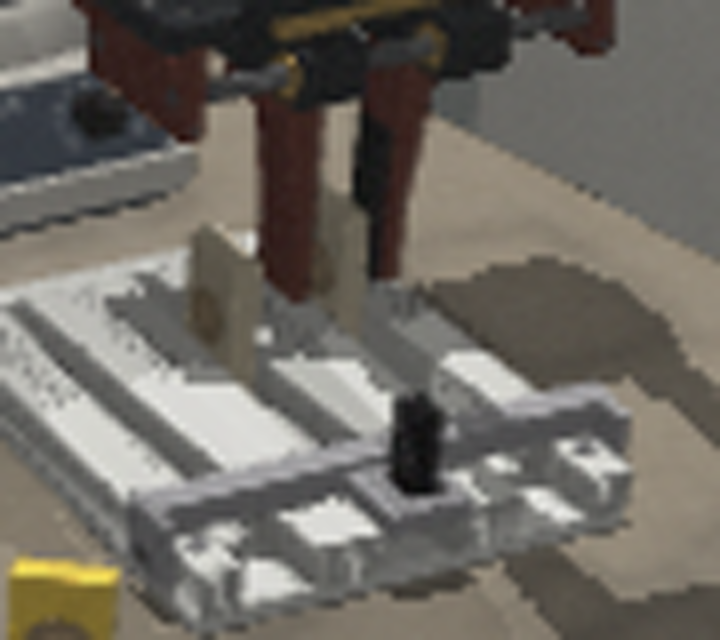

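>>> drive_tool(
  deltas=[
    [0,-0.3,0,0,0,0,180],
    [0,-0.8,0,0,0,0,180],
    [0,-1.6,0,0,0,0,180],
    [0,-2.2,0,0,0,0,180],
    [0,-2.2,0,0,0,0,180],
    [0,-1.6,0,0,0,0,150],
    [0,-0.7,0,0,-0.09,0,120],
    [0,0,0,0,-0.09,0,90],
    [0,0,0,0,-0.083,0,90],
  ],
)

```text
time: 17.22
tool_pos: [562.3, -116.1, 142.5]
eef_rot: [0.031, -0.706, 0.707, -0.033]
contact_force: [-0.3, 0.0, -0.3]
gripper_width: 49.2
```

```bash
python3 -c "
from h import *
to(517.3,293.9,140,.087)"; python3 snap.py p10 360,140,450,220,8 -
```

```text
t 17.22 pos [ 562.31 -116.08  142.51] yaw 0.0912 w 49.22 F [-0.27  0.04 -0.25] 
 delta now(cm) [  0.748   0.21  -41.238]  after turn [  0.922   0.251 -41.235]  rv [-0.0009  0.0042 -0.0028]
```

View pics/p10_scene.png

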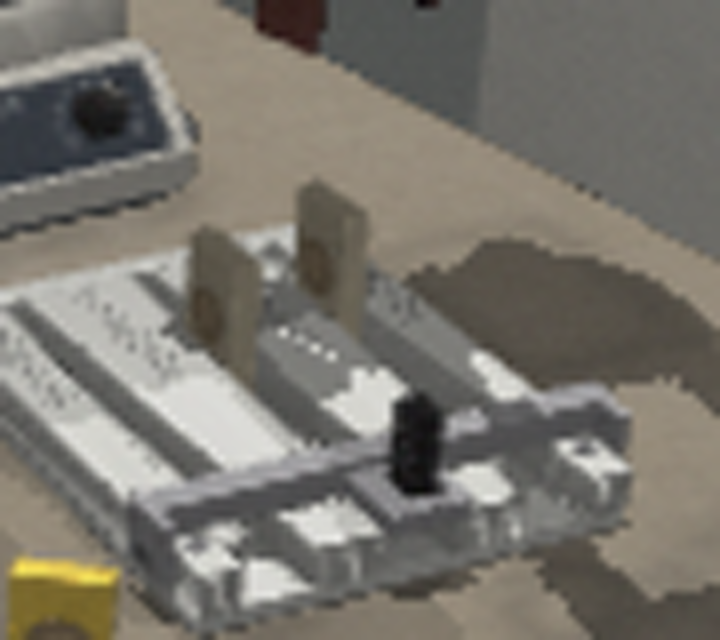

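>>> drive_tool(
  deltas=[
    [0.05,0,-1.5,0,0,0,90],
    [0.05,0,-3.0,0,0,0,90],
    [0.08,0,-3.9,0,0,0,90],
    [0.08,0,-3.9,0,0,0,90],
    [0.08,0,-3.9,0,0,0,90],
    [0.08,0,-3.9,0,0,0,90],
    [0.08,0,-3.9,0,0,0,90],
    [0.08,0,-3.9,0,0,0,90],
    [0.08,0,-3.9,0,0,0,90],
    [0.08,0,-3.9,0,0,0,90],
  ],
)

```text
time: 18.1
tool_pos: [522.1, 241.8, 140.8]
eef_rot: [-0.03, 0.707, -0.706, 0.03]
contact_force: [0.5, 0.4, 0.2]
gripper_width: 56.9
```

>>> drive_tool(
  deltas=[
    [0.08,0,-3.0,0,0,0,90],
    [0.08,0,-1.8,0,0,0,90],
    [0.02,0,-0.8,0,0,0,90],
    [0,0,0,0,0,0,90],
    [0,0,0,0,0,0,90],
  ],
)

```text
time: 18.52
tool_pos: [516.4, 294.6, 140.3]
eef_rot: [0.031, -0.706, 0.707, -0.03]
contact_force: [-0.3, -0.3, 0.4]
gripper_width: 57.0
```

```bash
python3 -c "
from h import *
to(517.3,293.9,40,.087)"
```

```text
t 18.52 pos [516.41 294.58 140.33] yaw 0.0863 w 56.97 F [-0.25 -0.26  0.42] 
 delta now(cm) [-0.085 10.033  0.069]  after turn [-0.083 10.033  0.075]  rv [-0.0006 -0.0007  0.0002]
```

>>> drive_tool(
  deltas=[
    [-0.08,1.2,0.07,0,0,0,90],
    [0,2,0,0,0,0,90],
    [0,2,0,0,0,0,90],
    [0,2,0,0,0,0,90],
    [0,1.5,0,0,0,0,90],
    [0,0.9,0,0,0,0,90],
    [0,0.4,0,0,0,0,90],
    [0,0,0,0,0,0,90],
  ],
)

```text
time: 19.18
tool_pos: [517.3, 292.9, 39.1]
eef_rot: [0.031, -0.706, 0.707, -0.03]
contact_force: [-0.2, -0.2, -0.5]
gripper_width: 56.9
```

```bash
python3 -c "
from h import *
to(517.3,293.9,40,.087)"; python3 snap.py p11 220,180,340,270,6.5 -
```

```text
t 19.18 pos [517.33 292.93  39.13] yaw 0.0852 w 56.86 F [-0.22 -0.22 -0.49] 
 delta now(cm) [-0.005 -0.087 -0.097]  after turn [-0.005 -0.087 -0.097]  rv [-0.0008 -0.0018  0.0017]
```

View pics/p11_scene.png

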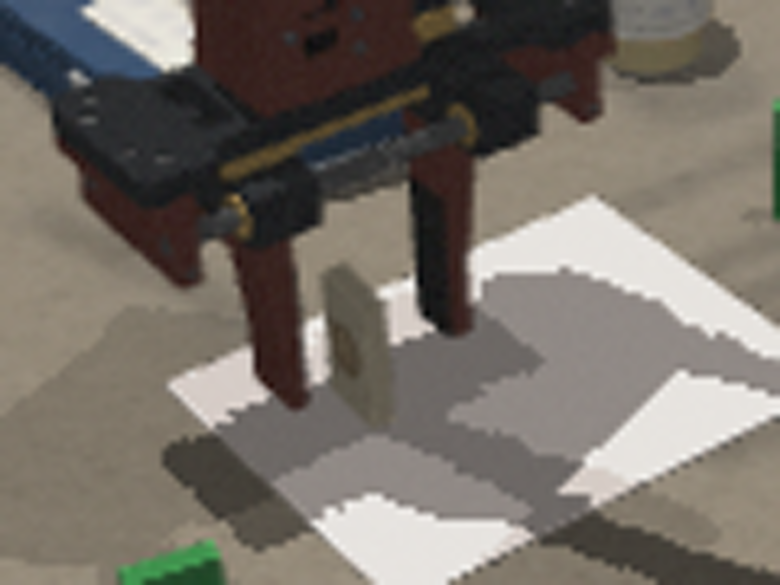

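Slab L (centre ≈ (355,345) in the crop) sits between the fingers; close.

>>> drive_tool(
  deltas=[
    [0.0,-0.08,-0.05,0,0,0,200],
    [0,0,0,0,0,0,200],
    [0,0,0,0,0,0,200],
    [0,0,0,0,0,0,200],
    [0,0,0,0,0,0,205],
    [0,0,0,0,0,0,215],
    [0,0,0,0,0,0,225],
    [0,0,0,0,0,0,235],
    [0,0,0,0,0,0,255],
    [0,0,0,0,0,0,255],
  ],
  squeeze=8,
)

```text
time: 20.07
tool_pos: [517.5, 294.6, 41.1]
eef_rot: [-0.031, 0.706, -0.706, 0.031]
contact_force: [0.3, -0.2, -0.6]
gripper_width: 9.5
```

>>> drive_tool(
  deltas=[
    [0,0,0,0,0,0,255],
    [0,0,0,0,0,0,255],
  ],
)

```text
time: 20.23
tool_pos: [517.5, 294.6, 41.1]
eef_rot: [-0.031, 0.706, -0.706, 0.031]
contact_force: [-0.1, 0.7, 0.1]
gripper_width: 9.9
```

```bash
python3 -c "
from h import *
c=np.array([478.07,-101.63,0])+100*np.array([.1751,.9845,0]);print(c)
to(c[0],c[1],140,-.176)"; python3 snap.py p12 220,180,340,270,6.5 -
```

```text
[495.58  -3.18   0.  ]
t 20.23 pos [517.49 294.61  41.13] yaw 0.0869 w 9.85 F [-0.14  0.69  0.09] 
 delta now(cm) [ 4.767 -9.887 29.476]  after turn [-3.057 -9.887 29.702]  rv [0.000e+00 2.629e-01 1.000e-04]
```

View pics/p12_scene.png

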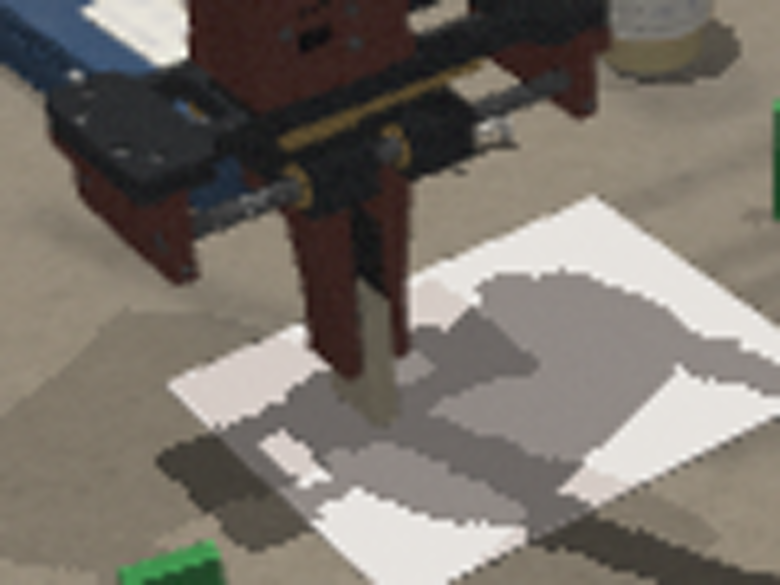

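>>> drive_tool(
  deltas=[
    [0,-0.5,0,0,0,0,255],
    [0,-1.5,0,0,0,0,255],
    [0,-2,0,0,0,0,255],
    [0,-2,0,0,0,0,255],
    [0,-2,0,0,0.09,0,255],
    [0,-1.4,0,0,0.09,0,255],
    [0,-0.5,0,0,0.083,0,255],
    [-0.2,0,1.7,0,0,0,255],
    [-0.3,0,3,0,0,0,255],
    [-0.4,0,3.5,0,0,0,255],
  ],
)

```text
time: 21.12
tool_pos: [511.7, 212.5, 140.4]
eef_rot: [0.061, 0.705, -0.704, -0.061]
contact_force: [0.1, -0.6, 0.7]
gripper_width: 9.9
```

>>> drive_tool(
  deltas=[
    [-0.4,0,3.7,0,0,0,255],
    [-0.4,0,3.7,0,0,0,255],
    [-0.4,0,3.7,0,0,0,255],
    [-0.4,0,3.7,0,0,0,255],
    [-0.3,0,3,0,0,0,255],
    [-0.2,0,2,0,0,0,255],
    [-0.06,0,1.2,0,0,0,255],
    [0,0,0,0,0,0,255],
    [0,0,0,0,0,0,255],
  ],
)

```text
time: 21.87
tool_pos: [496.5, 1.9, 140.3]
eef_rot: [0.063, 0.705, -0.704, -0.062]
contact_force: [-0.9, 0.4, -0.5]
gripper_width: 9.5
```

```bash
python3 -c "
from h import *
to(495.6,-3.2,60,-.176)"
```

```text
t 21.87 pos [496.54   1.95 140.32] yaw -0.1771 w 9.45 F [-0.85  0.44 -0.47] 
 delta now(cm) [3.000e-03 8.031e+00 5.290e-01]  after turn [3.000e-03 8.032e+00 5.230e-01]  rv [ 0.0007 -0.0011 -0.0002]
```

>>> drive_tool(
  deltas=[
    [0,0.8,0.26,0,0,0,255],
    [0,1.5,0.26,0,0,0,255],
    [0,1.7,0,0,0,0,255],
    [0,1.6,0,0,0,0,255],
    [0,1,0,0,0,0,255],
    [0,0.6,0,0,0,0,255],
    [0,0,0,0,0,0,255],
    [0,0,0,0,0,0,255],
  ],
)

```text
time: 22.53
tool_pos: [495.7, -2.9, 68.3]
eef_rot: [0.062, 0.704, -0.704, -0.062]
contact_force: [-0.3, -0.4, -1.0]
gripper_width: 9.2
```

```bash
python3 -c "
from h import *
to(495.6,-3.2,47.3,-.176)"; python3 snap.py p13 345,140,445,220,8 -
```

```text
t 22.53 pos [495.68  -2.91  68.28] yaw -0.1754 w 9.24 F [-0.26 -0.44 -1.01] 
 delta now(cm) [2.000e-03 2.098e+00 3.000e-02]  after turn [0.003 2.098 0.03 ]  rv [0.     0.0006 0.    ]
```

View pics/p13_scene.png

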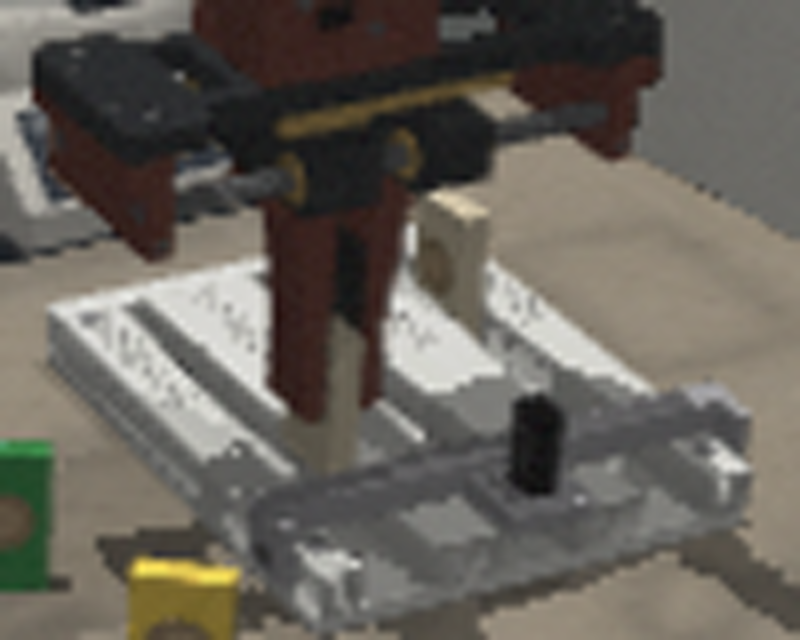

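>>> drive_tool(
  deltas=[
    [0,0.3,0.03,0,0,0,255],
    [0,0.3,0,0,0,0,255],
    [0,0.3,0,0,0,0,255],
    [0,0.3,0,0,0,0,255],
    [0,0.2,0,0,0,0,255],
    [0,0,0,0,0,0,255],
  ],
)

```text
time: 23.08
tool_pos: [495.2, -3.7, 53.5]
eef_rot: [-0.062, -0.704, 0.704, 0.063]
contact_force: [1.0, 0.0, -0.7]
gripper_width: 9.5
```

>>> drive_tool(
  deltas=[
    [0,0.2,0,0,0,0,255],
    [0,0.2,0,0,0,0,255],
    [0,0.1,0,0,0,0,255],
    [0,0.1,0,0,0,0,255],
    [0,0.05,0,0,0,0,255],
    [0,0,0,0,0,0,255],
  ],
)

```text
time: 23.58
tool_pos: [495.4, -3.7, 47.5]
eef_rot: [0.062, 0.704, -0.704, -0.062]
contact_force: [0.2, 0.3, -1.0]
gripper_width: 9.3
```

```bash
python3 -c "
from h import *
to(495.6,-3.2,47.3,-.176)"; python3 snap.py p14 345,140,445,220,8 -
```

```text
t 23.58 pos [495.45  -3.67  47.5 ] yaw -0.1762 w 9.32 F [ 0.16  0.31 -1.02] 
 delta now(cm) [-0.007  0.02  -0.049]  after turn [-0.007  0.02  -0.049]  rv [-0.     -0.0002  0.0002]
```

View pics/p14_scene.png

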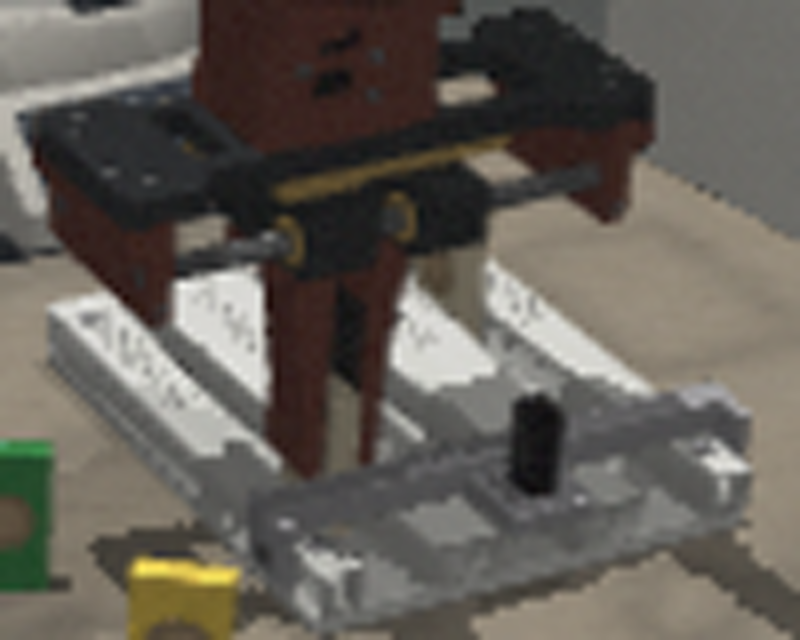

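>>> drive_tool(
  deltas=[
    [-0.2,0.03,-0.05,0,0,0,255],
    [-0.4,0,0,0,0,0,255],
    [-0.5,0,0,0,0,0,255],
    [-0.5,0,0,0,0,0,255],
    [-0.5,0,0,0,0,0,255],
    [-0.5,0,0,0,0,0,255],
    [-0.3,0,0,0,0,0,255],
    [-0.1,0,0,0,0,0,255],
    [0,0,0,0,0,0,255],
  ],
  squeeze=5,
)

```text
time: 24.38
tool_pos: [525.3, -8.5, 47.2]
eef_rot: [-0.062, -0.704, 0.704, 0.062]
contact_force: [-0.9, -0.1, -0.7]
gripper_width: 9.6
```

>>> drive_tool(
  deltas=[
    [-0.2,0,0,0,0,0,255],
    [-0.3,0,0,0,0,0,255],
    [-0.3,0,0,0,0,0,255],
    [-0.2,0,0,0,0,0,255],
    [0,0,0,0,0,0,255],
  ],
)

```text
time: 24.8
tool_pos: [535.3, -10.3, 47.4]
eef_rot: [0.062, 0.704, -0.704, -0.062]
contact_force: [-0.9, -0.4, -0.7]
gripper_width: 9.6
```

>>> drive_tool(
  deltas=[
    [-0.2,0,0,0,0,0,255],
    [-0.2,0,0,0,0,0,255],
    [-0.2,0,0,0,0,0,255],
    [0,0,0,0,0,0,255],
  ],
)

```text
time: 25.13
tool_pos: [541.2, -11.3, 47.4]
eef_rot: [-0.062, -0.704, 0.704, 0.062]
contact_force: [0.9, -0.5, -1.4]
gripper_width: 9.8
```

```bash
python3 -c "
from h import *
to(495.6,-3.2,47.3,-.176)"
```

```text
t 25.13 pos [541.21 -11.31  47.36] yaw -0.1762 w 9.81 F [ 0.87 -0.48 -1.37] 
 delta now(cm) [4.632e+00 5.000e-03 1.000e-03]  after turn [4.632 0.006 0.   ]  rv [-0.     -0.0002 -0.0002]
```

>>> drive_tool(
  deltas=[
    [-0.2,0,0,0,0,0,255],
    [-0.2,0,0,0,0,0,255],
    [-0.2,0,0,0,0,0,255],
    [0,0,0,0,0,0,255],
  ],
)

```text
time: 25.47
tool_pos: [547.1, -12.4, 47.4]
eef_rot: [-0.062, -0.704, 0.704, 0.062]
contact_force: [0.4, -0.1, -1.1]
gripper_width: 9.8
```

>>> drive_tool(
  deltas=[
    [-0.2,0,0,0,0,0,255],
    [-0.2,0,0,0,0,0,255],
    [-0.1,0,0,0,0,0,255],
    [0,0,0,0,0,0,255],
  ],
)

```text
time: 25.8
tool_pos: [551.9, -13.2, 47.3]
eef_rot: [0.062, 0.704, -0.704, -0.062]
contact_force: [0.8, 0.0, -0.8]
gripper_width: 9.4
```

>>> drive_tool(
  deltas=[
    [-0.1,0,0,0,0,0,255],
    [-0.1,0,0,0,0,0,255],
    [-0.1,0,0,0,0,0,255],
    [0,0,0,0,0,0,255],
  ],
)

```text
time: 26.13
tool_pos: [554.8, -13.8, 47.3]
eef_rot: [-0.062, -0.704, 0.704, 0.062]
contact_force: [0.4, 0.1, 0.3]
gripper_width: 9.5
```

>>> drive_tool(
  deltas=[
    [-0.1,0,0,0,0,0,255],
    [-0.1,0,0,0,0,0,255],
    [-0.1,0,0,0,0,0,255],
    [0,0,0,0,0,0,255],
  ],
)

```text
time: 26.47
tool_pos: [557.8, -14.3, 47.4]
eef_rot: [-0.062, -0.704, 0.704, 0.062]
contact_force: [-0.1, 0.2, -0.2]
gripper_width: 9.4
```

>>> drive_tool(
  deltas=[
    [-0.1,0,0,0,0,0,255],
    [-0.1,0,0,0,0,0,255],
    [-0.1,0,0,0,0,0,255],
    [0,0,0,0,0,0,255],
  ],
)

```text
time: 26.8
tool_pos: [560.7, -14.8, 47.3]
eef_rot: [-0.062, -0.704, 0.704, 0.062]
contact_force: [1.4, -0.5, -0.2]
gripper_width: 9.4
```

>>> drive_tool(
  deltas=[
    [-0.1,0,0,0,0,0,255],
    [-0.1,0,0,0,0,0,255],
    [-0.1,0,0,0,0,0,255],
    [0,0,0,0,0,0,255],
  ],
)

```text
time: 27.13
tool_pos: [563.7, -15.3, 47.3]
eef_rot: [-0.062, -0.704, 0.704, 0.062]
contact_force: [-0.5, 0.5, -0.8]
gripper_width: 9.7
```

>>> drive_tool(
  deltas=[
    [-0.1,0,0,0,0,0,255],
    [-0.1,0,0,0,0,0,255],
    [0,0,0,0,0,0,255],
  ],
)

```text
time: 27.38
tool_pos: [565.7, -15.7, 47.3]
eef_rot: [-0.062, -0.704, 0.704, 0.062]
contact_force: [0.2, -0.2, -1.8]
gripper_width: 9.8
```

>>> drive_tool(
  deltas=[
    [-0.1,0,0,0,0,0,255],
    [-0.1,0,0,0,0,0,255],
    [0,0,0,0,0,0,255],
  ],
)

```text
time: 27.63
tool_pos: [567.6, -16.0, 47.3]
eef_rot: [0.062, 0.704, -0.704, -0.062]
contact_force: [0.2, 0.2, -0.9]
gripper_width: 8.9
```

>>> drive_tool(
  deltas=[
    [-0.1,0,0,0,0,0,255],
    [-0.1,0,0,0,0,0,255],
    [0,0,0,0,0,0,255],
  ],
)

```text
time: 27.88
tool_pos: [569.6, -16.4, 47.4]
eef_rot: [0.062, 0.704, -0.704, -0.062]
contact_force: [-0.8, 0.6, 0.2]
gripper_width: 9.6
```

```bash
python3 -c "
from h import *
to(495.6,-3.2,47.3,-.176)"
```

```text
t 27.88 pos [569.6  -16.36  47.36] yaw -0.1762 w 9.56 F [-0.77  0.65  0.22] 
 delta now(cm) [7.516e+00 5.000e-03 2.000e-03]  after turn [7.516e+00 6.000e-03 0.000e+00]  rv [ 0.     -0.0002 -0.0001]
```

>>> drive_tool(
  deltas=[
    [-0.1,0,0,0,0,0,255],
    [-0.05,0,0,0,0,0,255],
    [0,0,0,0,0,0,255],
  ],
)

```text
time: 28.13
tool_pos: [571.0, -16.6, 47.3]
eef_rot: [0.062, 0.704, -0.704, -0.062]
contact_force: [0.2, -0.4, 0.2]
gripper_width: 9.5
```

>>> drive_tool(
  deltas=[
    [-0.1,0,0,0,0,0,255],
    [-0.05,0,0,0,0,0,255],
    [0,0,0,0,0,0,255],
  ],
)

```text
time: 28.38
tool_pos: [572.5, -16.9, 47.3]
eef_rot: [-0.062, -0.704, 0.704, 0.062]
contact_force: [-0.7, -0.2, 0.0]
gripper_width: 9.5
```

>>> drive_tool(
  deltas=[
    [-0.1,0,0,0,0,0,255],
    [-0.05,0,0,0,0,0,255],
    [0,0,0,0,0,0,255],
  ],
)

```text
time: 28.63
tool_pos: [574.0, -17.1, 47.4]
eef_rot: [0.062, 0.704, -0.704, -0.062]
contact_force: [-0.3, -0.4, -0.4]
gripper_width: 9.6
```

>>> drive_tool(
  deltas=[
    [-0.1,0,0,0,0,0,255],
    [-0.05,0,0,0,0,0,255],
    [0,0,0,0,0,0,255],
  ],
)

```text
time: 28.88
tool_pos: [575.4, -17.4, 47.3]
eef_rot: [0.062, 0.704, -0.704, -0.062]
contact_force: [0.2, 0.5, -0.9]
gripper_width: 9.5
```

```bash
python3 -c "
from h import *
to(495.6,-3.2,47.3,-.176)"
```

```text
t 28.88 pos [575.44 -17.4   47.34] yaw -0.1762 w 9.48 F [ 0.23  0.5  -0.92] 
 delta now(cm) [8.11e+00 4.00e-03 2.00e-03]  after turn [8.11e+00 4.00e-03 0.00e+00]  rv [ 0.     -0.0002 -0.    ]
```

>>> drive_tool(
  deltas=[
    [-0.1,0,0,0,0,0,255],
    [-0.05,0,0,0,0,0,255],
    [0,0,0,0,0,0,255],
  ],
)

```text
time: 29.13
tool_pos: [576.9, -17.7, 47.3]
eef_rot: [0.062, 0.704, -0.704, -0.062]
contact_force: [0.5, -0.0, -0.5]
gripper_width: 9.4
```

>>> drive_tool(
  deltas=[
    [-0.1,0,0,0,0,0,255],
    [-0.05,0,0,0,0,0,255],
    [0,0,0,0,0,0,255],
  ],
)

```text
time: 29.38
tool_pos: [578.4, -17.9, 47.3]
eef_rot: [0.062, 0.704, -0.704, -0.062]
contact_force: [0.2, 0.0, -0.8]
gripper_width: 9.5
```

>>> drive_tool(
  deltas=[
    [-0.1,0,0,0,0,0,255],
    [-0.05,0,0,0,0,0,255],
    [0,0,0,0,0,0,255],
  ],
)

```text
time: 29.63
tool_pos: [579.9, -18.2, 47.3]
eef_rot: [-0.062, -0.704, 0.704, 0.062]
contact_force: [-0.6, -0.2, -0.5]
gripper_width: 9.4
```

```bash
python3 -c "
from h import *
to(495.6,-3.2,47.3,-.176)"; python3 snap.py p15 345,130,445,210,8 -
```

```text
t 29.63 pos [579.88 -18.19  47.34] yaw -0.1762 w 9.36 F [-0.57 -0.16 -0.47] 
 delta now(cm) [8.56e+00 3.00e-03 2.00e-03]  after turn [8.56e+00 4.00e-03 0.00e+00]  rv [-0.     -0.0002 -0.0001]
```

View pics/p15_scene.png

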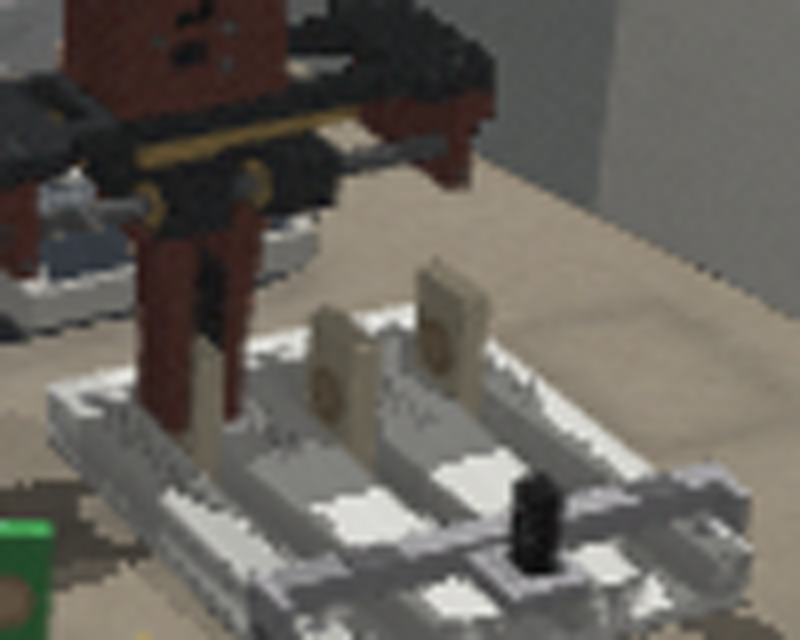

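```bash
python3 -c "
from h import *
def pr(W): return ((proj('scene',W)-[345,130]+.5)*8-.5).round().tolist()
g=(525.7,-60.0,-.176)
print('corners',pr(gauge(g,[(92.5,78,23),(92.5,-78,23),(-92.5,78,23)])))
# near end top corners for left slab at tcp, right at 559.3, set
for nm,c,T in [('L',(579.9,-18.2),9.4),('R',(559.3,-116),9.8)]:
    W=gauge((c[0],c[1],-.176),[(-15,T/2,58),(-15,-T/2,58),(-15,T/2,23),(-15,-T/2,23)]);print(nm,pr(W))
print('set',pr(gauge(g,[(8,5.5,58),(8,-5.5,58),(8,5.5,23),(8,-5.5,23)])))
"
python3 - <<'E'
import cv2
a=cv2.imread('pics/p15_scene.png');cv2.imwrite('pics/p15z.png',cv2.resize(a[240:520,130:510],None,fx=2,fy=2))
E
```

```text
corners [[48.0, 388.0], [442.0, 299.0], [322.0, 661.0]]
L [[197.0, 363.0], [223.0, 357.0], [193.0, 456.0], [218.0, 451.0]]
R [[467.0, 308.0], [492.0, 302.0], [458.0, 399.0], [483.0, 394.0]]
set [[368.0, 364.0], [397.0, 357.0], [360.0, 457.0], [389.0, 450.0]]
```

View pics/p15z.png

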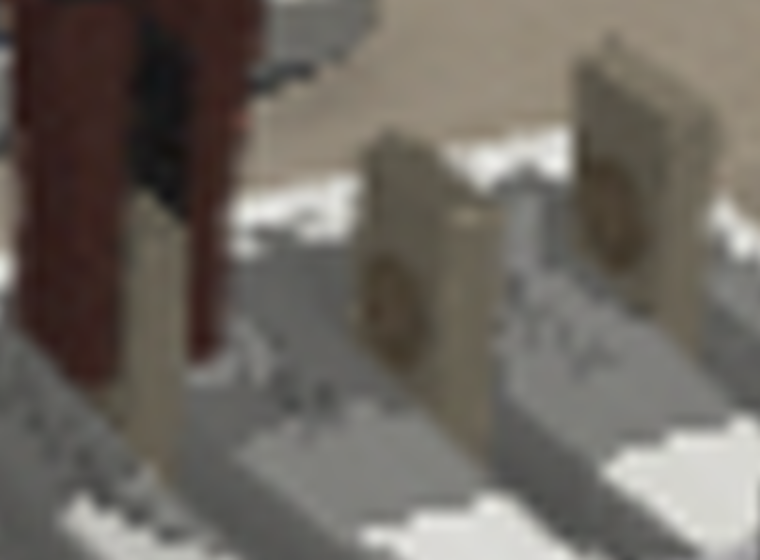

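>>> drive_tool(
  deltas=[
    [-0.1,0,0,0,0,0,255],
    [-0.05,0,0,0,0,0,255],
    [0,0,0,0,0,0,255],
  ],
)

```text
time: 29.93
tool_pos: [581.3, -18.4, 47.3]
eef_rot: [0.062, 0.704, -0.704, -0.062]
contact_force: [-0.5, 0.4, 0.5]
gripper_width: 9.6
```

>>> drive_tool(
  deltas=[
    [-0.1,0,0,0,0,0,255],
    [-0.05,0,0,0,0,0,255],
    [0,0,0,0,0,0,255],
  ],
)

```text
time: 30.18
tool_pos: [582.5, -18.6, 47.2]
eef_rot: [0.062, 0.704, -0.704, -0.063]
contact_force: [-2.2, 0.3, 0.2]
gripper_width: 9.3
```

>>> drive_tool(
  deltas=[
    [-0.1,0,0,0,0,0,255],
    [-0.05,0,0,0,0,0,255],
    [0,0,0,0,0,0,255],
  ],
)

```text
time: 30.43
tool_pos: [584.0, -18.9, 47.4]
eef_rot: [0.062, 0.704, -0.704, -0.062]
contact_force: [-5.0, 0.5, 1.4]
gripper_width: 9.6
```

```bash
python3 -c "
from h import *
to(495.6,-3.2,47.3,-.176)"
```

```text
t 30.43 pos [584.01 -18.91  47.36] yaw -0.1761 w 9.55 F [-5.04  0.52  1.44] 
 delta now(cm) [8.98e+00 1.20e-02 2.00e-03]  after turn [8.98e+00 6.00e-03 1.00e-03]  rv [-0.     -0.0001  0.0007]
```

>>> drive_tool(
  deltas=[
    [0.05,0,0,0,0,0,255],
    [0,0,0,0,0,0,220],
    [0,0,0,0,0,0,205],
    [0,0,0,0,0,0,190],
    [0,0,0,0,0,0,180],
    [0,0,0,0,0,0,180],
    [0,0,0,0,0,0,180],
  ],
)

```text
time: 31.02
tool_pos: [583.8, -18.9, 47.4]
eef_rot: [-0.062, -0.704, 0.704, 0.062]
contact_force: [0.1, 0.6, -0.6]
gripper_width: 26.1
```

>>> drive_tool(
  deltas=[
    [0,-0.3,0,0,0,0,180],
    [0,-0.8,0,0,0,0,180],
    [0,-1.6,0,0,0,0,180],
    [0,-2.2,0,0,0,0,180],
    [0,-2.2,0,0,0,0,180],
    [0,-1.6,0,0,0,0,180],
    [0,-0.7,0,0,0,0,180],
    [0,0,0,0,0,0,180],
  ],
)

```text
time: 31.68
tool_pos: [584.9, -19.0, 144.4]
eef_rot: [-0.064, -0.704, 0.704, 0.061]
contact_force: [-0.9, -0.5, 0.9]
gripper_width: 25.8
```

```bash
python3 snap.py p16 345,140,445,220,8 340,150,460,250,6.5
```

```text
(no output)
```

View pics/p16_scene.png

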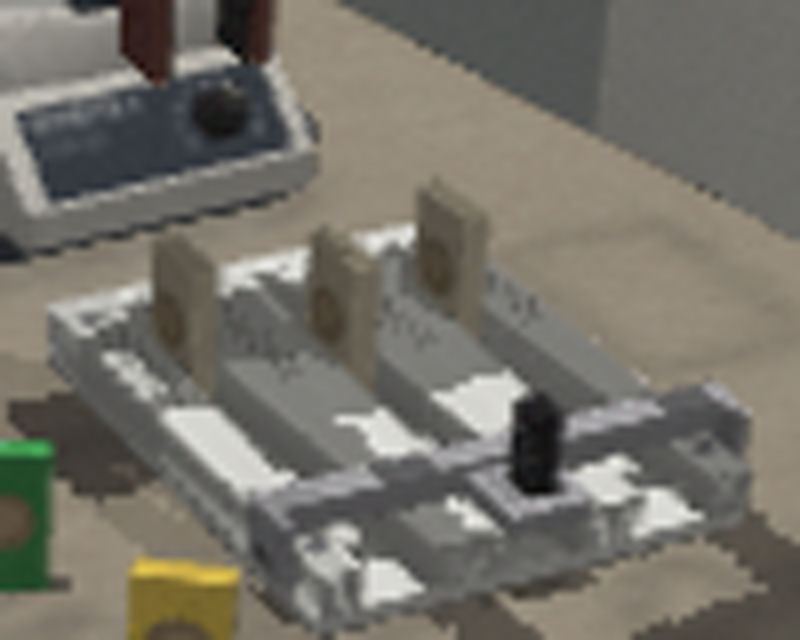

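View pics/p16_top.png

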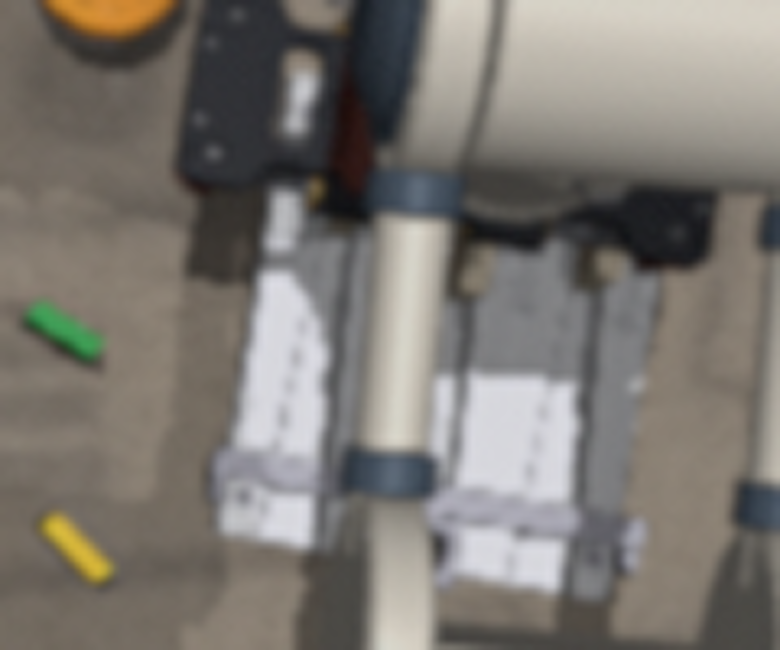

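```bash
python3 -c "
from h import *
to(530.7,-110.6,144,-.176)"
```

```text
t 31.78 pos [583.59 -18.86 140.9 ] yaw -0.1762 w 25.82 F [-0.93 -1.06 -0.51] 
 delta now(cm) [ 3.599 -0.309  9.959]  after turn [ 3.601 -0.31   9.958]  rv [-0.     -0.0002  0.0003]
```

>>> drive_tool(
  deltas=[
    [0.4,0,1.2,0,0,0,255],
    [0.8,0,2.3,0,0,0,255],
    [1.0,0,2.6,0,0,0,255],
    [0.9,0,2.3,0,0,0,255],
    [0.5,0,1.55,0,0,0,255],
    [0,1.0,0,0,0,0,255],
    [0,1.5,0,0,0,0,255],
    [0,1.5,0,0,0,0,255],
    [0,0.5,0,0,0,0,255],
    [0,0,0,0,0,0,255],
  ],
)

```text
time: 32.62
tool_pos: [529.2, -110.0, 93.0]
eef_rot: [0.06, 0.705, -0.704, -0.064]
contact_force: [-0.9, -0.1, 0.5]
gripper_width: 0.4
```

```bash
python3 -c "
from h import *
to(530.7,-110.6,47,-.176)"; python3 snap.py p17 345,130,445,210,8 -
```

```text
t 32.62 pos [ 529.25 -109.96   93.04] yaw -0.1761 w 0.36 F [-0.95 -0.08  0.54] 
 delta now(cm) [-0.179  4.603  0.04 ]  after turn [-0.154  4.604  0.037]  rv [ 0.0006 -0.0001  0.0054]
```

View pics/p17_scene.png

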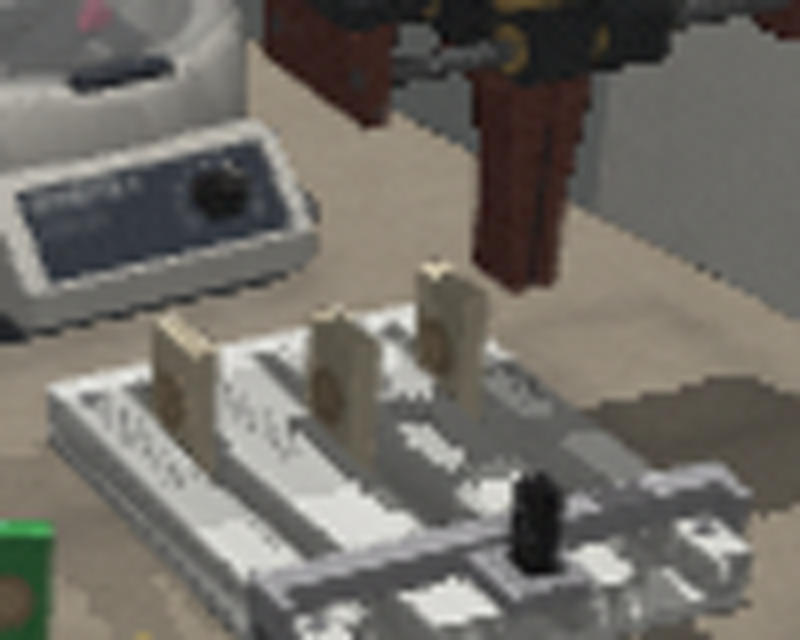

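>>> drive_tool(
  deltas=[
    [0,0.8,0.03,0,0,0,255],
    [0,1.2,0,0,0,0,255],
    [0,1.2,0,0,0,0,255],
    [0,0.9,0,0,0,0,255],
    [0,0.4,0,0,0,0,255],
    [0,0,0,0,0,0,255],
    [0,0,0,0,0,0,255],
  ],
)

```text
time: 33.25
tool_pos: [530.6, -110.8, 51.0]
eef_rot: [0.062, 0.704, -0.704, -0.062]
contact_force: [0.2, 0.2, 0.3]
gripper_width: 0.5
```

>>> drive_tool(
  deltas=[
    [-0.1,0,0,0,0,0,255],
    [-0.1,0,0,0,0,0,255],
    [0,0,0,0,0,0,255],
  ],
)

```text
time: 33.5
tool_pos: [533.3, -111.3, 52.1]
eef_rot: [-0.063, -0.704, 0.704, 0.062]
contact_force: [-0.2, -0.7, -1.1]
gripper_width: 0.5
```

>>> drive_tool(
  deltas=[
    [-0.1,0,0,0,0,0,255],
    [-0.05,0,0,0,0,0,255],
    [0,0,0,0,0,0,255],
  ],
)

```text
time: 33.75
tool_pos: [534.4, -111.5, 51.5]
eef_rot: [-0.062, -0.704, 0.704, 0.062]
contact_force: [0.1, -0.7, 0.4]
gripper_width: 0.3
```

```bash
python3 -c "
from h import *
to(530.7,-110.6,47,-.176)"
```

```text
t 33.75 pos [ 534.39 -111.46   51.48] yaw -0.1762 w 0.3 F [ 0.1  -0.68  0.41] 
 delta now(cm) [ 0.378  0.448 -0.021]  after turn [ 0.378  0.448 -0.021]  rv [ 0.     -0.0002 -0.0003]
```

>>> drive_tool(
  deltas=[
    [-0.05,0.3,0,0,0,0,255],
    [-0.05,0.1,0,0,0,0,255],
    [0,0,0,0,0,0,255],
  ],
)

```text
time: 34.0
tool_pos: [535.0, -111.6, 46.7]
eef_rot: [0.062, 0.704, -0.704, -0.063]
contact_force: [-0.2, -0.5, -0.1]
gripper_width: 0.7
```

>>> drive_tool(
  deltas=[
    [-0.05,0,0,0,0,0,255],
    [-0.05,0,0,0,0,0,255],
    [0,0,0,0,0,0,255],
  ],
)

```text
time: 34.25
tool_pos: [535.9, -111.7, 47.2]
eef_rot: [0.062, 0.704, -0.704, -0.063]
contact_force: [-2.5, -0.5, 0.0]
gripper_width: 0.6
```

>>> drive_tool(
  deltas=[
    [-0.05,0,0,0,0,0,255],
    [-0.05,0,0,0,0,0,255],
    [0,0,0,0,0,0,255],
  ],
)

```text
time: 34.5
tool_pos: [536.2, -111.8, 47.3]
eef_rot: [0.061, 0.704, -0.704, -0.063]
contact_force: [-6.0, 0.9, 3.2]
gripper_width: 0.6
```

```bash
python3 -c "
from h import *
to(530.7,-110.6,47,-.176)"; python3 snap.py p18 345,130,445,210,8 -
```

```text
t 34.5 pos [ 536.24 -111.79   47.32] yaw -0.1762 w 0.63 F [-5.98  0.94  3.19] 
 delta now(cm) [ 0.566  0.033 -0.02 ]  after turn [ 0.566  0.032 -0.02 ]  rv [ 0.     -0.0002  0.0026]
```

View pics/p18_scene.png

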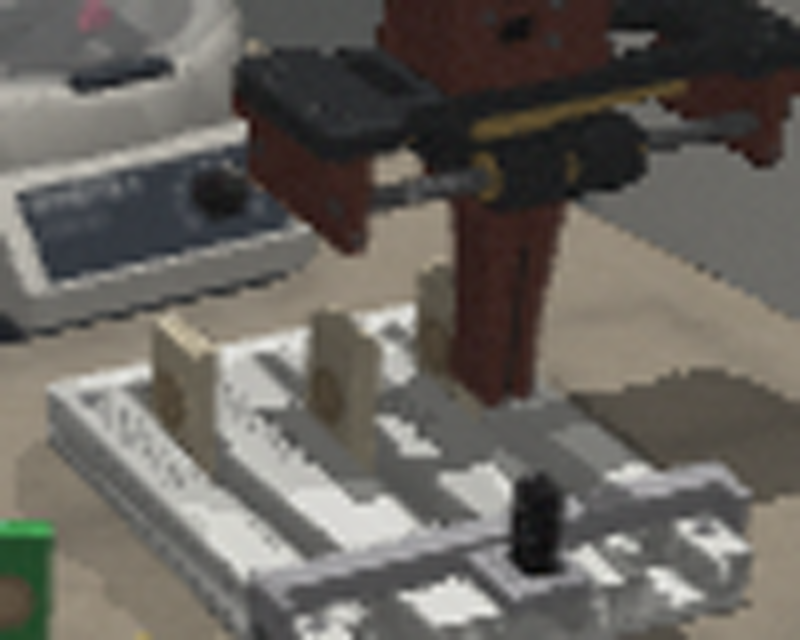

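>>> drive_tool(
  deltas=[
    [0.2,0,0,0,0,0,255],
    [0.4,-0.3,0,0,0,0,255],
    [0.2,-1.5,0,0,0,0,255],
    [0.0,-2,0,0,0,0,255],
    [0,-2,0,0,0,0,255],
    [0,-1.5,0,0,0,0,255],
    [0,0,0,0,0,0,255],
  ],
)

```text
time: 35.13
tool_pos: [531.2, -111.0, 124.9]
eef_rot: [-0.065, -0.704, 0.705, 0.059]
contact_force: [0.2, -0.2, 0.9]
gripper_width: 0.4
```

```bash
python3 snap.py p19 370,150,440,210,11 340,150,460,250,6.5; python3 -c "
from h import *
print(ray('scene',crop((537,525),345,130,8)[0],45), ray('top',crop((264,515),365,155,6.5)[0],60))
tp=np.array([445.1,-45.0]);b=tp-22*np.array([.9845,-.1751]);print(b)
to(b[0],b[1],110,-.176)"
```

```text
[444.78333143 -47.20075867  45.        ] [445.19061987 -41.70160505  60.        ]
[423.441  -41.1478]
t 35.23 pos [ 529.68 -110.63  120.78] yaw -0.1762 w 0.37 F [ 0.18 -0.01 -1.4 ] 
 delta now(cm) [11.68   1.054 -4.978]  after turn [11.677  1.078 -4.98 ]  rv [-0.0001 -0.0002 -0.002 ]
```

View pics/p19_scene.png

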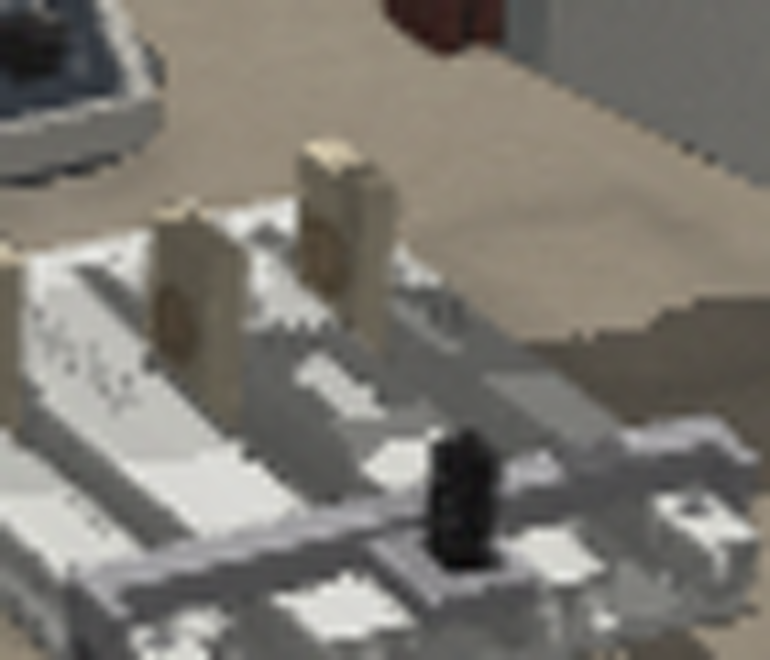

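>>> drive_tool(
  deltas=[
    [0.8,0,-0.4,0,0,0,255],
    [2,0,-0.9,0,0,0,255],
    [2.5,0,-1.1,0,0,0,255],
    [2.5,0,-1.1,0,0,0,255],
    [2.2,0,-0.9,0,0,0,255],
    [1.5,0,-0.5,0,0,0,255],
    [0.3,0,-0.08,0,0,0,255],
    [0,0,0,0,0,0,255],
    [0,1.0,0,0,0,0,255],
    [0,1.0,0,0,0,0,255],
  ],
)

```text
time: 36.07
tool_pos: [422.5, -41.2, 99.5]
eef_rot: [-0.063, -0.704, 0.704, 0.062]
contact_force: [-0.1, 1.2, 0.2]
gripper_width: 0.5
```

```bash
python3 snap.py p20 370,150,440,210,11 -; python3 -c "
from h import *
to(423.4,-41.1,55,-.176)"
```

```text
t 36.12 pos [421.16 -41.    96.6 ] yaw -0.1767 w 0.58 F [-0.26  0.43 -2.62] 
 delta now(cm) [-0.239  4.159 -0.03 ]  after turn [-0.222  4.16  -0.03 ]  rv [-0.0001 -0.0007  0.004 ]
```

View pics/p20_scene.png

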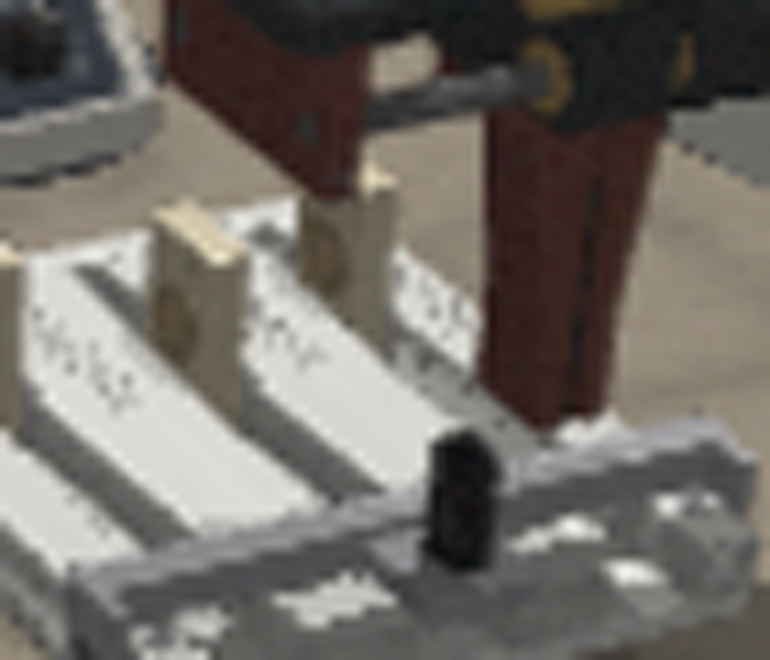

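>>> drive_tool(
  deltas=[
    [0,1.0,0,0,0,0,255],
    [0,1.5,0,0,0,0,255],
    [0,1,0,0,0,0,255],
    [0,0.5,0,0,0,0,255],
    [0,0,0,0,0,0,255],
    [0,0,0,0,0,0,255],
  ],
)

```text
time: 36.62
tool_pos: [421.8, -40.9, 60.1]
eef_rot: [0.062, 0.704, -0.704, -0.063]
contact_force: [0.6, 0.9, 0.3]
gripper_width: 0.8
```

```bash
python3 snap.py p21 370,150,440,210,11 -; python3 -c "
from h import *
to(423.4,-41.1,55,-.176)"
```

```text
t 36.67 pos [422.12 -40.94  60.71] yaw -0.1763 w 0.77 F [0.64 0.17 0.76] 
 delta now(cm) [-0.129  0.571 -0.007]  after turn [-0.129  0.571 -0.007]  rv [-0.     -0.0003 -0.0004]
```

View pics/p21_scene.png

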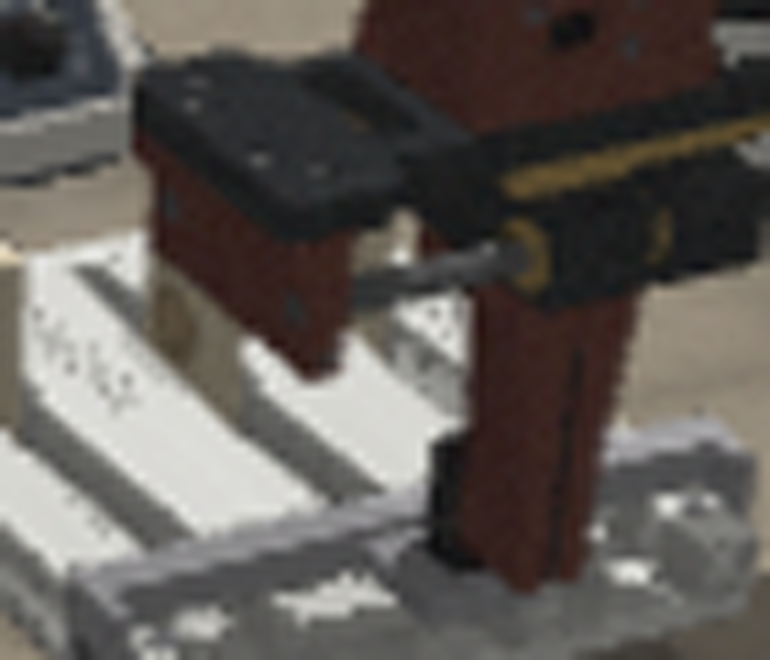

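>>> drive_tool(
  deltas=[
    [0,0.3,0,0,0,0,255],
    [-0.1,0.1,0,0,0,0,255],
    [-0.1,0,0,0,0,0,255],
    [-0.1,0,0,0,0,0,255],
    [-0.1,0,0,0,0,0,255],
    [-0.1,0,0,0,0,0,255],
    [-0.2,0,0,0,0,0,255],
    [-0.2,0,0,0,0,0,255],
    [-0.2,0,0,0,0,0,255],
    [-0.2,0,0,0,0,0,255],
  ],
)

```text
time: 37.5
tool_pos: [434.8, -43.1, 56.4]
eef_rot: [0.062, 0.704, -0.704, -0.062]
contact_force: [-0.8, -0.2, 0.3]
gripper_width: 0.4
```

```bash
python3 snap.py p22 370,150,440,210,11 -; python3 -c "
from h import *
to(423.4,-41.1,57,-.176)"
```

```text
t 37.55 pos [435.1  -43.21  56.32] yaw -0.1762 w 0.68 F [-0.01  0.27 -0.19] 
 delta now(cm) [ 1.189 -0.068 -0.002]  after turn [ 1.189 -0.068 -0.002]  rv [-0.     -0.0002 -0.0002]
```

View pics/p22_scene.png

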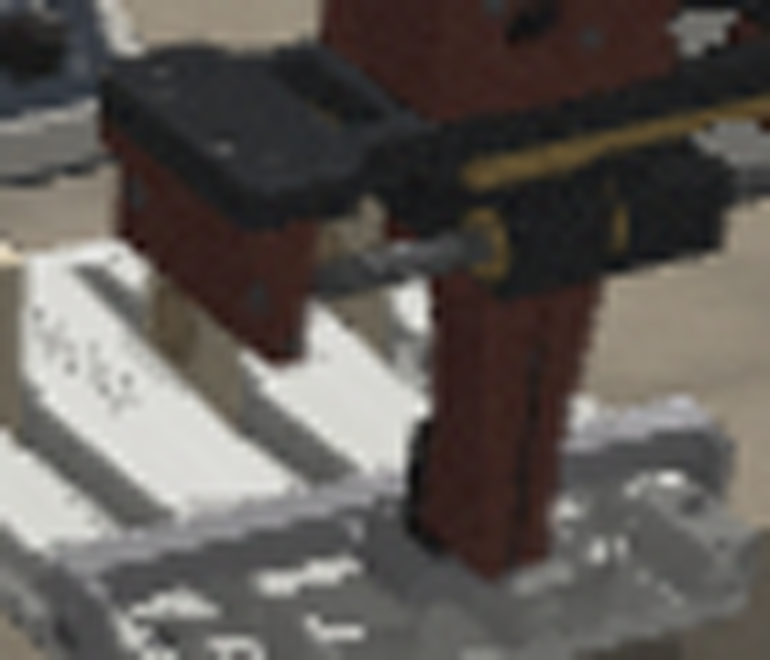

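>>> drive_tool(
  deltas=[
    [-0.2,0,0,0,0,0,255],
    [-0.3,0,0,0,0,0,255],
    [-0.4,0,0,0,0,0,255],
    [-0.4,0,0,0,0,0,255],
    [-0.4,0,0,0,0,0,255],
    [-0.4,0,0,0,0,0,255],
    [-0.4,0,0,0,0,0,255],
    [-0.4,0,0,0,0,0,255],
    [-0.3,0,0,0,0,0,255],
    [-0.2,0,0,0,0,0,255],
  ],
)

```text
time: 38.38
tool_pos: [468.5, -49.2, 56.3]
eef_rot: [-0.062, -0.704, 0.704, 0.062]
contact_force: [-2.4, -0.1, 1.5]
gripper_width: 0.5
```

>>> drive_tool(
  deltas=[
    [-0.3,0,0,0,0,0,255],
    [-0.3,0,0,0,0,0,255],
    [-0.3,0,0,0,0,0,255],
    [-0.3,0,0,0,0,0,255],
    [-0.2,0,0,0,0,0,255],
    [-0.1,0,0,0,0,0,255],
    [0,0,0,0,0,0,255],
  ],
)

```text
time: 38.97
tool_pos: [483.2, -51.7, 56.3]
eef_rot: [0.062, 0.704, -0.704, -0.062]
contact_force: [0.9, -1.2, -0.1]
gripper_width: 0.6
```

```bash
python3 snap.py p23 345,130,445,210,8 340,150,460,250,6.5; python3 -c "
from h import *
to(505.1,-55.7,57,-.176)"
```

```text
t 39.07 pos [483.22 -51.66  56.45] yaw -0.1761 w 0.47 F [-0.47 -0.6  -0.16] 
 delta now(cm) [-2.225 -0.053  0.015]  after turn [-2.225 -0.055  0.015]  rv [ 0.0002 -0.0001 -0.0008]
```

View pics/p23_scene.png

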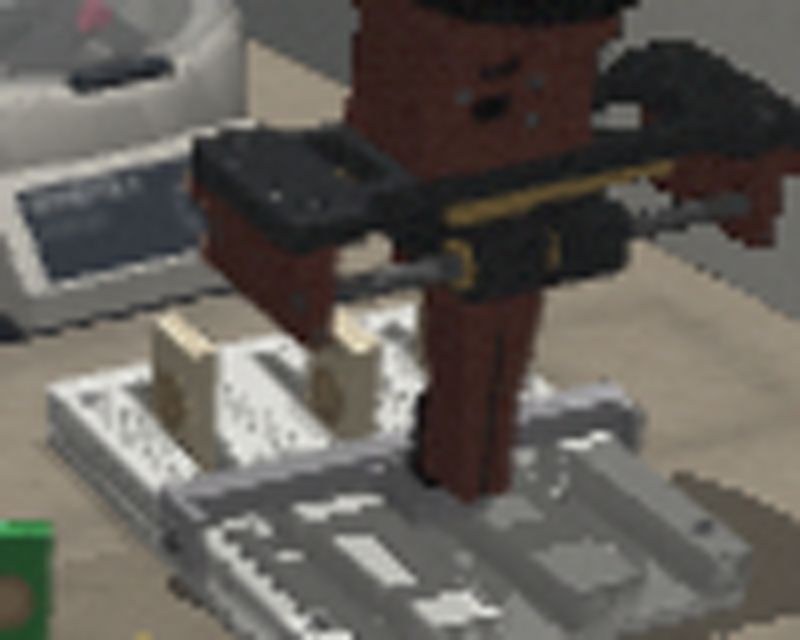

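View pics/p23_top.png

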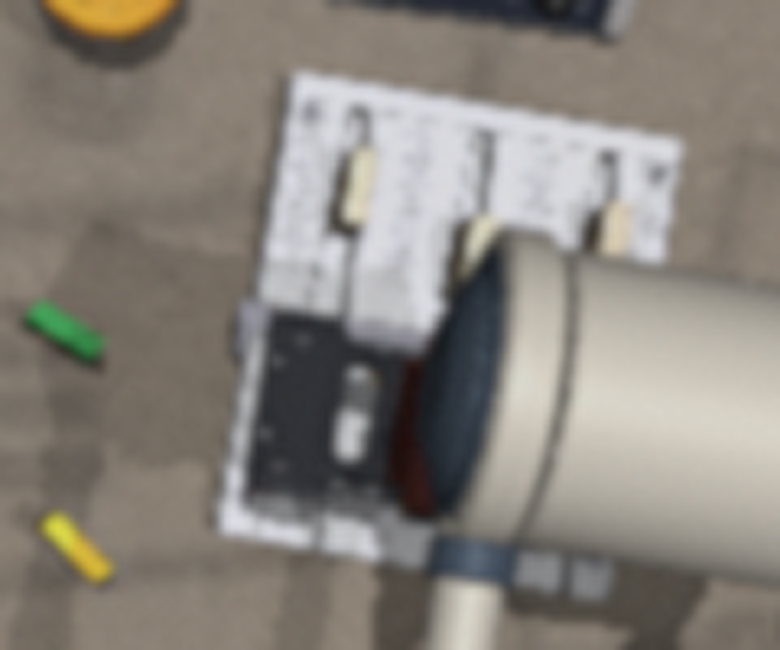

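>>> drive_tool(
  deltas=[
    [-0.2,0,0,0,0,0,255],
    [-0.2,0,0,0,0,0,255],
    [-0.2,0,0,0,0,0,255],
    [-0.2,0,0,0,0,0,255],
    [-0.2,0,0,0,0,0,255],
    [-0.1,0,0,0,0,0,255],
  ],
)

```text
time: 39.57
tool_pos: [494.0, -53.6, 56.4]
eef_rot: [0.062, 0.704, -0.704, -0.062]
contact_force: [-0.9, 1.1, 0.5]
gripper_width: 0.4
```

>>> drive_tool(
  deltas=[
    [-0.1,0,0,0,0,0,255],
    [-0.1,0,0,0,0,0,255],
    [-0.1,0,0,0,0,0,255],
  ],
)

```text
time: 39.82
tool_pos: [496.8, -54.1, 56.3]
eef_rot: [0.062, 0.704, -0.704, -0.062]
contact_force: [-1.5, 0.9, 0.4]
gripper_width: 0.6
```

>>> drive_tool(
  deltas=[
    [-0.1,0,0,0,0,0,255],
    [-0.1,0,0,0,0,0,255],
  ],
)

```text
time: 39.98
tool_pos: [498.7, -54.5, 56.3]
eef_rot: [0.062, 0.704, -0.704, -0.062]
contact_force: [-1.7, 0.8, 1.8]
gripper_width: 0.6
```

```bash
python3 snap.py p24 345,130,445,210,8 -; python3 -c "
from h import *
to(505.1,-55.7,57,-.176)"
```

```text
t 40.03 pos [498.87 -54.54  56.31] yaw -0.1762 w 0.78 F [-1.16  0.4   0.24] 
 delta now(cm) [-0.634 -0.069  0.005]  after turn [-0.634 -0.069  0.005]  rv [ 0.0001 -0.0002 -0.0002]
```

View pics/p24_scene.png

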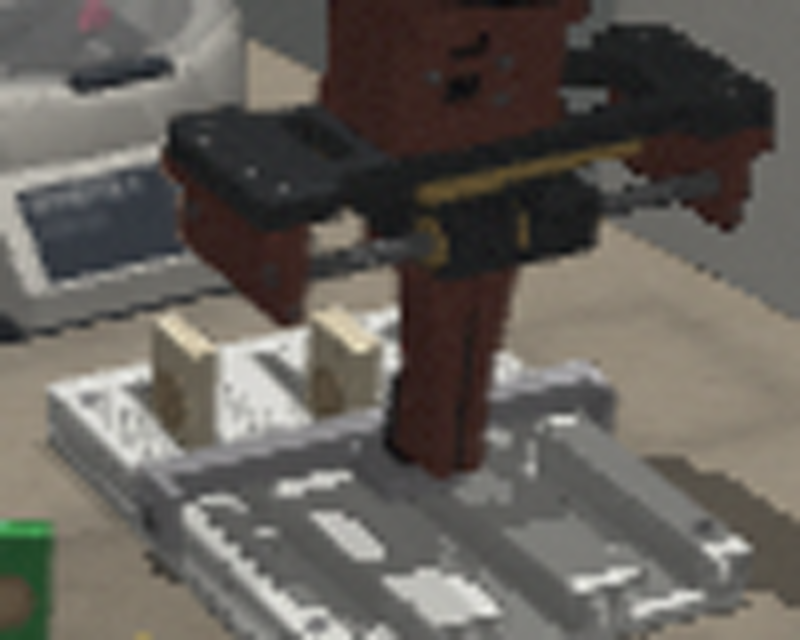

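>>> drive_tool(
  deltas=[
    [-0.05,0,0,0,0,0,255],
    [-0.05,0,0,0,0,0,255],
  ],
)

```text
time: 40.2
tool_pos: [499.6, -54.7, 56.3]
eef_rot: [0.062, 0.704, -0.704, -0.062]
contact_force: [-1.5, 0.7, 0.9]
gripper_width: 0.4
```

>>> drive_tool(
  deltas=[
    [-0.05,0,0,0,0,0,255],
    [-0.05,0,0,0,0,0,255],
  ],
)

```text
time: 40.37
tool_pos: [500.6, -54.9, 56.3]
eef_rot: [0.062, 0.704, -0.704, -0.062]
contact_force: [-1.2, 0.7, 0.6]
gripper_width: 0.6
```

>>> drive_tool(
  deltas=[
    [-0.05,0,0,0,0,0,255],
    [-0.05,0,0,0,0,0,255],
  ],
)

```text
time: 40.53
tool_pos: [501.4, -55.0, 56.3]
eef_rot: [0.062, 0.704, -0.704, -0.062]
contact_force: [-3.0, 0.8, 1.2]
gripper_width: 0.4
```

>>> drive_tool(
  deltas=[
    [-0.05,0,0,0,0,0,255],
    [-0.05,0,0,0,0,0,255],
  ],
)

```text
time: 40.7
tool_pos: [502.2, -55.2, 56.3]
eef_rot: [0.062, 0.704, -0.704, -0.063]
contact_force: [-4.6, 1.7, 3.1]
gripper_width: 0.6
```

>>> drive_tool(
  deltas=[
    [0,0,0,0,0,0,255],
  ],
)

```text
time: 40.78
tool_pos: [502.3, -55.2, 56.3]
eef_rot: [0.062, 0.704, -0.704, -0.063]
contact_force: [-4.5, 1.4, 3.9]
gripper_width: 0.2
```

```bash
python3 snap.py p25 345,130,445,210,8 -; python3 -c "
from h import *
to(505.1,-55.7,57,-.176)"
```

```text
t 40.83 pos [502.22 -55.15  56.27] yaw -0.1762 w 0.77 F [-4.57  1.62  3.01] 
 delta now(cm) [-0.293 -0.073  0.004]  after turn [-0.293 -0.073  0.004]  rv [-0.     -0.0002  0.0011]
```

View pics/p25_scene.png

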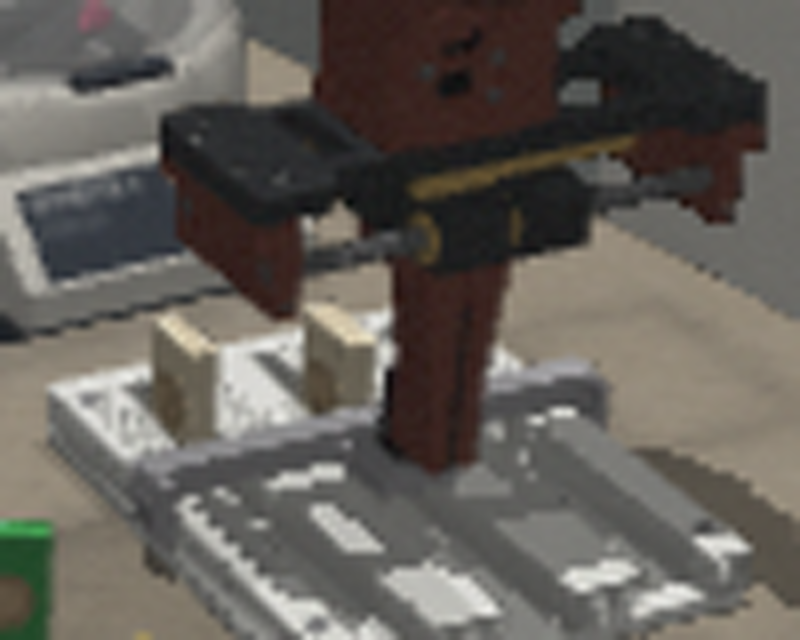

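>>> drive_tool(
  deltas=[
    [0.1,0,0,0,0,0,255],
    [0.2,0,0,0,0,0,255],
    [0.4,-0.2,0,0,0,0,255],
    [0.3,-1,0,0,0,0,255],
    [0,-2,0,0,0,0,255],
    [0,-2,0,0,0,0,255],
    [0.8,-2,0,0,0,0,255],
    [1.5,-1.5,0,0,0,0,255],
    [1.5,0,0,0,0,0,255],
    [0.5,0,0,0,0,0,255],
  ],
)

```text
time: 41.67
tool_pos: [450.0, -45.9, 145.8]
eef_rot: [-0.064, -0.704, 0.704, 0.061]
contact_force: [0.6, -1.1, -0.3]
gripper_width: 0.2
```

```bash
python3 snap.py p26 345,130,445,210,8 340,150,460,250,6.5; python3 - <<'E'
import cv2,numpy as np
a=[cv2.imread(f'pics/p{n}_scene.png')[220:480,120:520] for n in (17,26)]
cv2.imwrite('pics/cmp.png',np.hstack([cv2.resize(x,None,fx=1,fy=1) for x in a]))
E
```

```text
(no output)
```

View pics/p26_scene.png

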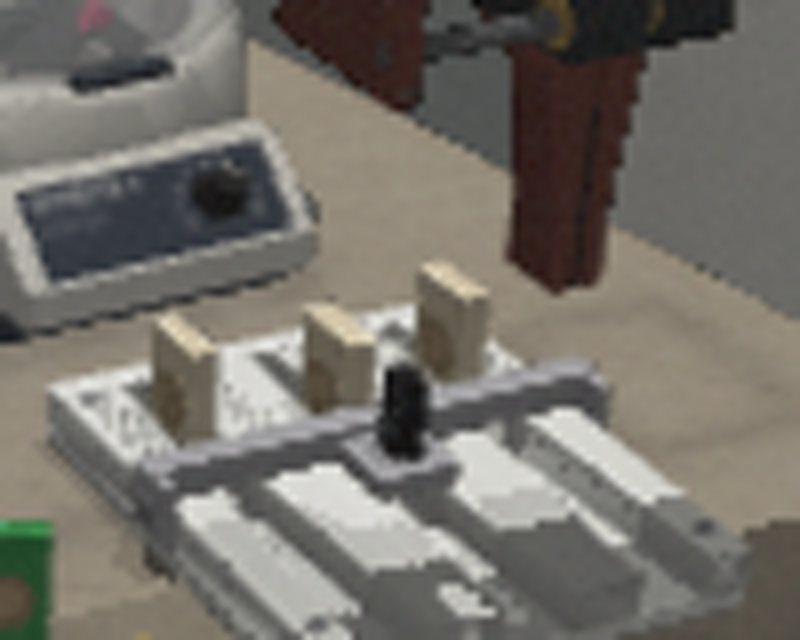

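View pics/cmp.png

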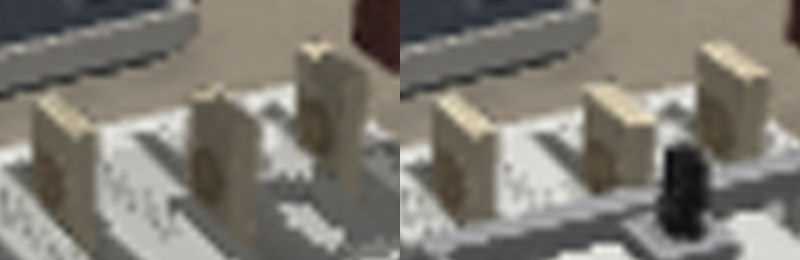

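View pics/p26_top.png

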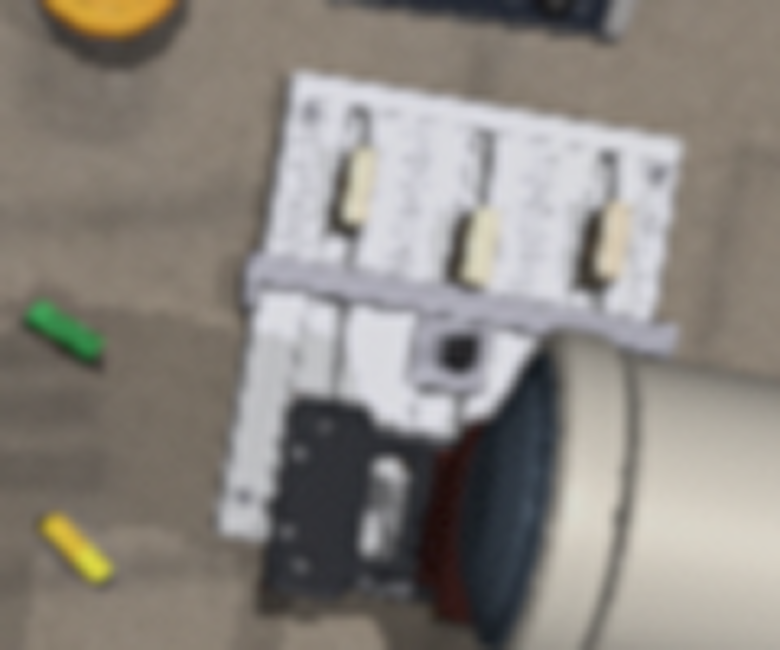

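```bash
python3 - <<'E'
import cv2,numpy as np,pickle
t0=cv2.imread('pics/top0.png')[150:250,340:460]
t0=cv2.resize(t0,None,fx=6.5,fy=6.5,interpolation=cv2.INTER_CUBIC)
t1=cv2.imread('pics/p26_top.png')
cv2.imwrite('pics/cmpt.png',np.hstack([cv2.resize(x[60:340,280:680],None,fx=1,fy=1) for x in (t0,t1)]))
E
```

```text
(no output)
```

View pics/cmpt.png

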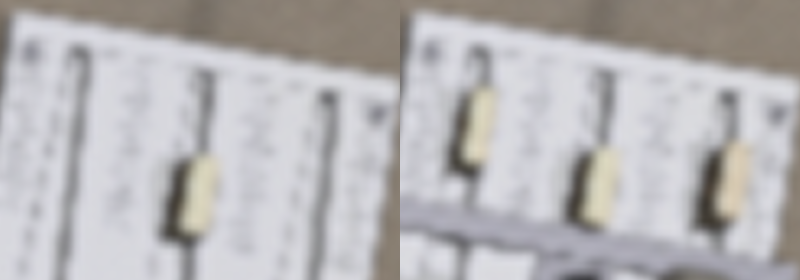

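```bash
python3 - <<'E'
import cv2,numpy as np
# scene: track set-slab & L slab via template; refs p19(11x,370,150)? use 345,130 crops
im={n:cv2.cvtColor(cv2.imread(f'pics/p{n}_scene.png'),cv2.COLOR_BGR2GRAY) for n in (15,17,18,23,24,25,26)}
for nm,(x0,y0,x1,y1) in {'setTop':(300,298,390,370),'L':(145,305,225,400)}.items():
    T=im[26][y0:y1,x0:x1]
    for n in im:
        r=cv2.matchTemplate(im[n][y0-25:y1+25,x0-25:x1+25],T,cv2.TM_CCOEFF_NORMED);_,m,_,l=cv2.minMaxLoc(r);print(nm,n,round(m,3),(l[0]-25,l[1]-25))
E
python3 - <<'E'
import cv2,numpy as np
s=cv2.imread('pics/scene0.png')[130:210,345:445];s=cv2.resize(s,None,fx=8,fy=8,interpolation=cv2.INTER_CUBIC)
L=[s]+[cv2.imread(f'pics/p{n}_scene.png') for n in (15,23,24,26)]
cv2.imwrite('pics/cmp2.png',np.hstack([x[285:435,285:400] for x in L]))
E
```

```text
setTop 15 0.711 (11, -11)
setTop 17 0.737 (7, -6)
setTop 18 0.758 (8, -7)
setTop 23 0.654 (6, 4)
setTop 24 0.915 (4, 3)
setTop 25 0.996 (0, 0)
setTop 26 1.0 (0, 0)
L 15 0.282 (-11, 4)
L 17 0.986 (0, 0)
L 18 0.987 (0, 0)
L 23 1.0 (0, 0)
L 24 1.0 (0, 0)
L 25 0.998 (0, 0)
L 26 1.0 (0, 0)
```

View pics/cmp2.png

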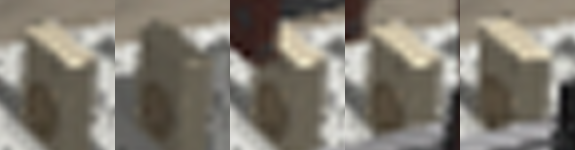

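```bash
python3 - <<'E'
import cv2,numpy as np
a=cv2.imread('pics/p26_scene.png');s=cv2.imread('pics/scene0.png')[130:210,345:445];s=cv2.resize(s,None,fx=8,fy=8,interpolation=cv2.INTER_CUBIC)
b=cv2.imread('pics/p17_scene.png')
f=lambda x,r:cv2.resize(x[r[1]:r[3],r[0]:r[2]],None,fx=3,fy=3)
cv2.imwrite('pics/z_set.png',np.hstack([f(s,(295,290,395,480)),f(a,(295,290,395,480))]))
cv2.imwrite('pics/z_R.png',np.hstack([f(b,(405,245,505,435)),f(a,(405,245,505,435))]))
E
python3 -c "
from h import *
def pr(W): return ((proj('scene',W)-[345,130]+.5)*8-.5).round(1).tolist()
g=(539.6,-61.8,-.176)
for nm,y,fr,T in [('L',50,87,9.6),('set',0,75,11),('R',-50,81.5,10.3)]:
    x=-37+fr
    print(nm,'front+y,rear+y,rear-y top',pr(gauge(g,[(x,y+T/2,58),(x-30,y+T/2,58),(x-30,y-T/2,58)])),'rear+y z23',pr(gauge(g,[(x-30,y+T/2,23),(x,y+T/2,23)])))
"
```

```text
L front+y,rear+y,rear-y top [[149.5, 319.9], [192.6, 359.3], [218.7, 353.5]] rear+y z23 [[187.9, 452.4], [145.6, 411.8]]
set front+y,rear+y,rear-y top [[297.7, 306.4], [343.8, 345.3], [373.0, 338.7]] rear+y z23 [[336.6, 438.2], [291.5, 398.0]]
R front+y,rear+y,rear-y top [[418.0, 269.5], [465.6, 306.9], [492.2, 301.0]] rear+y z23 [[456.7, 398.7], [409.9, 360.0]]
```

View pics/z_set.png

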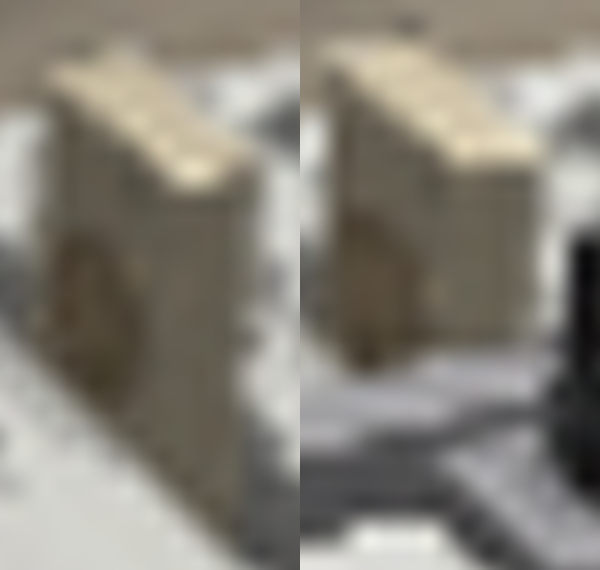

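View pics/z_R.png

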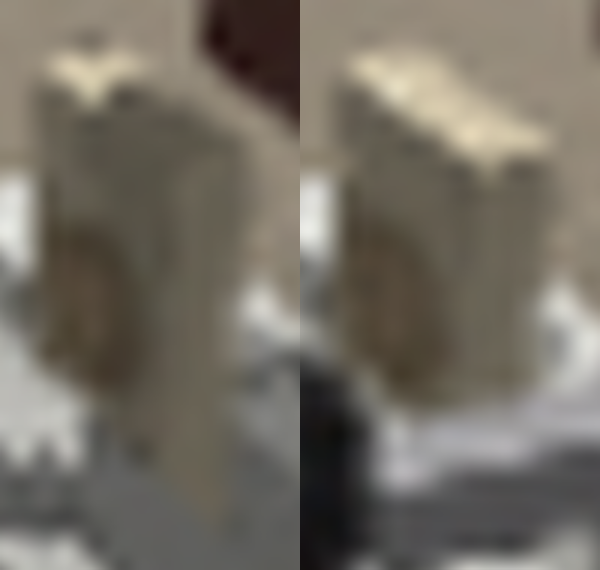

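```bash
python3 - <<'E'
from h import *
from workcell import ctrl
out={}
for n in ('scene','top'):
    d=ctrl.snapshot(n);pickle.dump(d,open(f'{n}1.pkl','wb'));cv2.imwrite(f'pics/{n}1.png',d['color'][:,:,::-1])
    a=D[n]['color'].astype(np.float32).mean(2);b=d['color'].astype(np.float32).mean(2)
    out[n]=(a,b)
def cen(img,x0,y0,x1,y1,thr):
    s=img[y0:y1,x0:x1];w=np.clip(thr-s,0,None);yy,xx=np.mgrid[y0:y1,x0:x1];return np.array([(w*xx).sum()/w.sum(),(w*yy).sum()/w.sum()]),w.sum()
print(out['top'][0][228:241,399:412].astype(int));print(out['top'][1][198:211,404:417].astype(int))
E
```

```text
[[149 158 164 155 147 150 162 173 173 166 162 168 174]
 [155 160 166 164 161 162 167 170 161 146 143 155 166]
 [157 164 165 164 162 160 160 159 156 154 156 165 167]
 [158 168 161 147 129 116 117 121 132 149 166 179 191]
 [160 170 156 130  91  65  66  70  86 117 151 177 202]
 [159 165 148 112  70  44  42  44  54  97 143 172 201]
 [157 162 143 106  63  41  41  41  51  98 144 173 202]
 [161 167 150 110  66  42  41  43  62 110 155 180 204]
 [168 176 163 134 103  81  65  61  85 131 167 188 208]
 [176 181 176 165 152 135 118 110 124 152 173 187 200]
 [168 168 165 165 166 166 161 158 159 161 158 157 166]
 [138 130 127 134 147 158 162 161 159 154 139 131 135]
 [124 118 119 122 126 127 126 124 127 131 128 124 123]]
[[154 151 151 143 143 157 171 175 169 165 167 170 175]
 [163 157 161 159 157 164 168 162 149 143 148 159 165]
 [165 167 170 167 162 159 155 148 138 139 151 160 161]
 [168 171 163 147 129 114 107 102 103 119 149 169 187]
 [163 167 152 125  91  64  55  53  58  96 144 175 204]
 [155 159 142 114  73  46  41  39  48  94 148 181 207]
 [153 155 138 105  65  42  41  41  52 100 152 186 209]
 [158 160 144 107  65  38  33  41  64 114 161 191 212]
 [167 173 162 134 100  68  53  64  96 137 174 202 217]
 [178 179 176 166 148 125 110 118 142 162 183 209 221]
 [172 167 165 166 165 163 159 160 165 170 184 208 218]
 [152 132 130 140 151 159 160 158 159 164 182 205 204]
 [168 150 150 155 156 147 129 130 149 169 191 202 179]]
```

```bash
python3 - <<'E'
from h import *
D1={n:pickle.load(open(f'{n}1.pkl','rb')) for n in ('scene','top')}
gx=np.array([.9845,-.1751,0])
def cen(img,x0,y0,x1,y1,thr):
    s=img[y0:y1,x0:x1];w=np.clip(thr-s,0,None);yy,xx=np.mgrid[y0:y1,x0:x1];return np.array([(w*xx).sum()/w.sum(),(w*yy).sum()/w.sum()])
a=D['top']['color'].astype(float).mean(2);b=D1['top']['color'].astype(float).mean(2)
c0=cen(a,400,230,411,239,120);c1=cen(b,405,200,416,209,120)
for z in(55,60): print('top tab',c0,c1,(ray('top',c1,z)-ray('top',c0,z))@gx)
# scene: tab template
A=cv2.cvtColor(D['scene']['color'],cv2.COLOR_RGB2GRAY);B=cv2.cvtColor(D1['scene']['color'],cv2.COLOR_RGB2GRAY)
k=8
A8=cv2.resize(A,None,fx=k,fy=k,interpolation=cv2.INTER_CUBIC);B8=cv2.resize(B,None,fx=k,fy=k,interpolation=cv2.INTER_CUBIC)
def c8(s,x0,y0,x1,y1,thr): 
    p=cen(s.astype(float),x0*k,y0*k,x1*k,y1*k,thr);return (p+.5)/k-.5
s0=c8(A8,406,186,419,204,50)
s1=c8(B8,389,172,403,190,50)
print(s0,s1,(ray('scene',s1,45)-ray('scene',s0,45))@gx)
# slab set: cream mask centroid in top (b/w)
def cream(im,x0,y0,x1,y1):
    s=im[y0:y1,x0:x1].astype(float);w=np.clip(s[:,:,0]-s[:,:,2]-12,0,None);yy,xx=np.mgrid[y0:y1,x0:x1];return np.array([(w*xx).sum()/w.sum(),(w*yy).sum()/w.sum()]),w.sum()
for box in [(406,178,422,200)]:
    p,w0=cream(D['top']['color'],*box);q,w1=cream(D1['top']['color'],*box);print('set top',p,w0,q,w1,(ray('top',q,58)-ray('top',p,58))@gx)
E
```

```text
top tab [405.12957092 233.97991968] [410.20073063 203.82657181] 76.33370569143192
top tab [405.12957092 233.97991968] [410.20073063 203.82657181] 76.02796638993094
[411.56255208 195.89177533] [394.99705236 181.44481378] 78.1055737170067
set top [413.19516408 188.83765112] 579.0 [413.31578947 187.74013158] 608.0 2.7664451482789714
```

View pics/scene1.png

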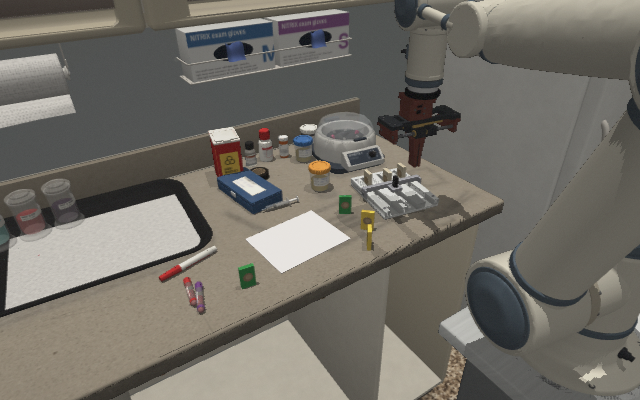

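```bash
python3 - <<'E'
from h import *
D1={n:pickle.load(open(f'{n}1.pkl','rb')) for n in ('scene','top')}
gx=np.array([.9845,-.1751,0]);gy=np.array([.1751,.9845,0])
def cream(im,x0,y0,x1,y1):
    s=im[y0:y1,x0:x1].astype(float);w=np.clip(s[:,:,0]-s[:,:,2]-12,0,None);yy,xx=np.mgrid[y0:y1,x0:x1];return np.array([(w*xx).sum()/w.sum(),(w*yy).sum()/w.sum()])
P={n:ray('top',cream(D1['top']['color'],*b),58) for n,b in dict(L=(388,168,402,190),S=(406,178,422,200),R=(425,176,442,200)).items()}
for n in P: print(n,(P[n]-P['S'])@gx,(P[n]-P['S'])@gy)
from workcell import ctrl
s=ctrl.get_state();print(s['time'],s['tool_pos'],s['contact_force'])
E
python3 - <<'E'
import cv2
t=cv2.imread('pics/top1.png')
cv2.imwrite('pics/t1.png',cv2.resize(t[155:245,370:450],None,fx=7,fy=6.5,interpolation=cv2.INTER_CUBIC))
E
```

```text
L 15.144829204320422 49.59733921056785
S 0.0 0.0
R 11.459431366618881 -50.091023379781156
41.8667 [450.49701812 -45.97522578 143.05032872] [-0.24019023 -0.16410795 -0.58573973]
```

View pics/t1.png

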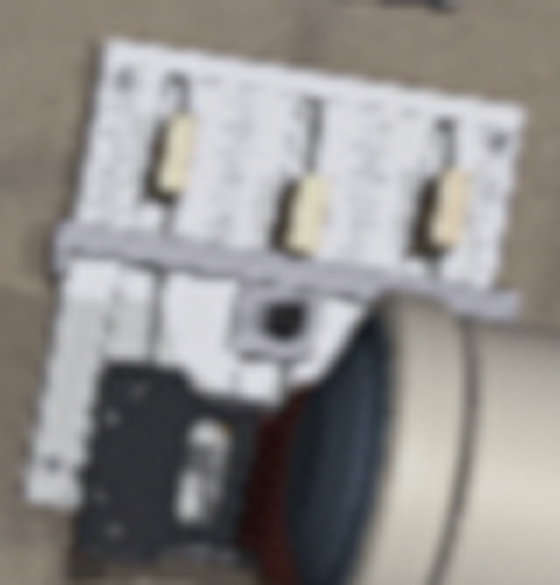

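```bash
python3 -c "
from workcell import ctrl
print(ctrl.sign_off())"
```

```text
the job is handed in; nothing more can be done
None
```

I set both loose slabs in the gauge and slid the cursor up to the thickest slab. In doing so, the cursor pushed the set middle slab about 2.8 mm toward the narrow end, and I left it there. I handed the job in at about 42 s.

- **Slabs:** One slab stands in the right slot and one in the left, each let down at the wide end and slid in until the force rose.
  - The slide forces along the slot read about 4–5 N. I nudged the right slab from behind to check it, and the reading peaked at about 6 N. I did not nudge the left one.
  - These are wrist forces along the slot. I did not measure the force on the walls themselves.
  - Last picture: both slabs upright. Their positions relative to the set slab suggest about 9.5 mm (left) and 9.9 mm (right), close to the jaw readings of about 9.5 and 10.1 mm. The 11 mm middle slab is therefore the thickest.
- **Cursor:** I pushed it by the tab until it met the middle slab, which it reached first. The wrist reading peaked at about 4.6 N, including about 1.5 N of cursor friction. I then backed the arm off so it touches nothing.
- **Middle slab moved:** You asked for this one to be left as it was. It seems to have stood slightly loose and to have slid until it wedged. The cursor's travel measures 76.3 mm in the top view and 78.1 mm in the scene view; an 11 mm slab at its stop would give 78 mm. The two views disagree by about 2 mm, so I can't confirm that it now sits exactly at its stop. I judged that pulling it back was riskier than leaving it.

I did not touch any of the other things on the bench.

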